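# Fetch the face mill from behind the long tool holders

## Robot

A 6-joint arm with a two-finger parallel gripper is mounted at the origin on the work surface. World frame = base frame: x ahead of the robot, y to its left, z up, the work surface at z = 0. Lengths are in m, angles in rad, forces in N, time in s.
With the tool pointing down it reaches from about 0.25 to 0.725 m from the base axis. Payload 4 kg.
Tool frame: the origin (TCP) lies between the finger pads; the fingertips stand 8 mm ahead of it and the grasp point (between the pads) lies 11 mm behind it; z points along the fingers, y is the direction in which the jaws open and shut (so a half turn about z gives the same grasp; the last joint's range is limited). The gripper opens to 85 mm and grips with 20 to 120 N. Pads are 22 mm wide; open, the fingers measure 114 mm over their backs; the gripper's body (76 mm by 85 mm) begins 54 mm behind the grasp point. The pads swing forward as they close: fully open they stand 13 mm farther back than shut.
Start: joints at [1.223, 0.241, 0.005, 1.335, 0, 1.571], TCP at [0.17, 0.47, 0.208] pointing down, gripper open.
Joint ranges: [-2.72, 2.72], [-1.05, 1.87], [-1.09, 1.28], [-1.99, 2.15], [-1.42, 1.44], [-3.14, 3.14]. Speed limits (rad/s): [2.79, 2.79, 3.14, 3.14, 3.14, 3.14].

## Interface

Orientations are given as a unit quaternion [x, y, z, w].
In Python, from workcell import * gives the robot as it stands.
- The arm moves only by the tool send_rows, never from a script. Its argument "increments" is a list that holds one entry, the list of rows, each a list of 6 numbers: the shift along the tool's x, y, z in units of 50 mm (1.0 is 50 mm), then the turn, a rotation vector about the tool's x, y, z in units of 10 degrees (1.0 is 10 degrees). In form: [[[x, y, z, ax, ay, az], ...]]. A call has 1 to 8 rows; each row shifts and turns the commanded pose from where the row before left it, along the tool's axes as they then stand; what a row does not reach is not made up. A row lasts 1/8 s, in which the tool goes at most 62.5 mm and 10.7 degrees, less where a joint would pass 70% of its speed; a pose out of reach is approached as far as the arm can. A call with a number of a shift or a turn outside -1 to 1 is refused whole. A call with a gripper value outside its range is refused whole. "grip" is the closure, from 0 (fully open) to 1 (shut), set as the call begins (left out, the last holds). The fingers move at their own pace and stop on an object; the grip force is fixed at half the most. Time passes only in rows, so rows that do not move let the fingers close. It gives the time, the measured TCP pose, the force and the opening at its end, in the units of the state.
- get_obs(): the state, without advancing time (a new reading comes with each control period).
- camera(name): name is "side" or "top" or "wrist"; returns a dict with "color" (384x512x3 uint8, red, green, blue), "z_map" (384x512 float32, m along the optical axis (not along the pixel's ray), 0 where there is no reading), "intrinsics" (3x3 intrinsics, pixels), "pose" (4x4, takes a point from camera to world coordinates); the wrist camera has in their place "mount" (4x4, takes a point from camera to tool coordinates, whose origin is the TCP and whose axes are the flange's). Camera axes: x right, y down, z forward; pixel columns grow to the right and rows downward; lengths in m; the calibration is good to about 2 mm. A picture is of the moment at which its call begins: read the wrist's pose just before it.
- job_done(): hands the job in, once; it reports no verdict.
The state is a dict: "clock": time; "joint_pos": joint angles; "joint_vel": joint speeds; "tau": joint torques, N m; "eef_pos": TCP position; "tool_rot": TCP orientation; "ft_force": force on the tool from outside, world axes, zero at the start; "ft_torque": the same for the moment, N m; "grip_width": finger opening in m.
Only numpy, scipy, OpenCV 4.12 (cv2) and the standard library are available. Lean on these libraries where they do the work, as an engineer would, in place of code of your own. Each camera call takes 0.05 s, during which the arm holds its last target.

## Task

The face mill needs new inserts, but three long tool holders stand close in front of it and on both sides in the rack. Move the long collet chuck, the drill chuck and the end-mill holder into the empty three-place stand, set the face mill fully down in the tightening fixture, and then put each long holder back, fully seated, in the very rack pocket it came from. Leave the two short collet chucks in their pockets.

Things in the scene. Friction and masses are not known exactly. Their poses are not given: they have to be found in the camera images.
- face_mill: Face mill on a short holder: silvery cutter 40 mm across from 32 to 70 mm above the origin, four small gold inserts round its top. 0.6 kg. Starts in the middle of the rack's far row. Grip the cutter about 50 mm above the origin. Round. Flange 50 mm across, 26 high; under it a tapered shank 38 mm across (29 at its end), 25 long, goes in a pocket. Origin: on the axis at the flange's underside; z up.
- collet_chuck: Long collet chuck: on a 40 mm body a dark slotted nut 50 mm across from 97 to 120 mm above the origin (the top, flat, no cutter). 0.8 kg. Starts beside or in front of the face mill. Grip the nut about 108 mm above the origin. Round. Flange 50 mm across, 26 high; under it a tapered shank 38 mm across (29 at its end), 25 long, goes in a pocket. Origin: on the axis at the flange's underside; z up.
- drill_chuck: Drill chuck: bright ribbed sleeve 50 mm across from 52 to 108 mm above the origin, then a dark cone and a 10 mm drill, tip at 138 mm. 0.8 kg. Starts beside or in front of the face mill. Grip the sleeve about 96 mm above the origin. Round. Flange 50 mm across, 26 high; under it a tapered shank 38 mm across (29 at its end), 25 long, goes in a pocket. Origin: on the axis at the flange's underside; z up.
- endmill_holder: End-mill holder: bright plain cylinder 42 mm across up to 116 mm above the origin, a dark 20 mm end mill standing out of it to 136 mm. 0.75 kg. Starts beside or in front of the face mill. Grip the cylinder about 98 mm above the origin. Round. Flange 50 mm across, 26 high; under it a tapered shank 38 mm across (29 at its end), 25 long, goes in a pocket. Origin: on the axis at the flange's underside; z up.
- short_chuck_1: Short collet chuck, to be left alone: flange 50 mm across, dark nut 32 mm across, 58 mm high above the origin (underside of the flange). It stands in the rack's near row, left (+y) pocket.
- short_chuck_2: A second short collet chuck, the same, to be left alone, in the rack's near row, right (-y) pocket.
- rack: Fixed tool-holder rack: grey plastic deck 132 mm (x) by 194 mm (y), its top, on which the flanges rest, 35 mm above the bench. Origin under its centre, on the bench; z up. Six round pockets 43 mm across, centred in its frame at x = +30 (far row) and -30 mm (near row), y = +60, 0 and -60 mm; all taken at the start.
- stand: Fixed empty stand at one side of the rack: grey plastic deck 226 mm (its x) by 82 mm (y), top 35 mm above the bench, with three round pockets 43 mm across in a row for setting holders aside, centred in its frame at x = -72, 0 and +72 mm, y = 0. Origin under its centre, on the bench; z up.
- fixture: Fixed tightening fixture at the other side of the rack: blue base 140 x 110 mm, round tower 84 mm across with a small lever at its side, below the top. An upright socket 43 mm across opens in its top, rim 60 mm above the bench. Origin under the socket's axis, on the bench; z up. A holder is fully down when its flange rests on the rim; no clamping.
Not all that is in view belongs to the job. What is shaped like the face_mill but blue, green or pink is not meant.

How it is judged:
By the outcome, as a careful person would: the job done as asked, in the order asked, and still so for the second after the job is handed in, with the robot touching nothing.
It also fails if it takes over 141 s, if anything falls off the work surface, if the arm or the gripper's body presses on something with over 40 N, if the wrist force passes 120 N, or if a joint passes its speed limit or range.

## Working session

There is one attempt and no reset: what is moved stays moved. The work goes in short steps, Python scripts to look and compute and a tool call to move; the robot and the scene stay as the last step left them, time stands still between calls to the robot, and variables do not carry over. Pictures are saved under pics/ and viewed, and the job is handed in when it is done.

Besides the shell and the picture viewer there is one more tool, called after "Request:" as name(argument=value, ...), one argument or row to a line, values as JSON. send_rows: Moves the arm, as the interface text tells. Its arguments: {"type":"object","properties":{"increments":{"type":"array"},"grip":{"type":"number"}},"required":["increments"]}

```bash
ls; mkdir -p pics; cat > h.py <<'E'
import numpy as np, cv2, json
from workcell import *
from scipy.spatial.transform import Rotation as R
def snap(n,fn=None):
    o=get_obs(); c=camera(n)
    if fn: cv2.imwrite('pics/'+fn,c['color'][:,:,::-1])
    if 'pose' not in c:
        T=np.eye(4);T[:3,:3]=R.from_quat(o['tool_rot']).as_matrix();T[:3,3]=o['eef_pos'];c['pose']=T@c['mount']
    return c
E
python3 - <<'E'
from h import *
print(get_obs())
for n in ['side','top','wrist']:
    c=snap(n,n+'0.png'); print(n,c['intrinsics'].round(1).tolist(),c['pose'].round(3).tolist()); np.savez('pics/'+n+'0.npz',**c)
E
```

```text
pics
{'clock': 0.0, 'joint_pos': array([1.22299509e+00, 2.41415330e-01, 3.73503239e-03, 1.33519534e+00,
       9.43619592e-06, 1.57080597e+00]), 'joint_vel': array([ 0.000437  ,  0.00049877,  0.00071788, -0.00108272, -0.00023004,
        0.00020083]), 'tau': array([-6.54594824e-04, -3.72317863e+01,  2.52406794e+01,  1.70435017e-02,
        2.70513323e-05, -3.89685244e-07]), 'eef_pos': array([0.17018316, 0.46942965, 0.20701595]), 'tool_rot': array([ 1.73030100e-01,  9.84915988e-01, -1.02315930e-03, -1.84528857e-04]), 'ft_force': array([-0.28486981,  0.56285574,  0.19235915]), 'ft_torque': array([ 0.00640044,  0.03386928, -0.028719  ]), 'grip_width': 0.08552696118817851}
side [[436.8, 0.0, 255.8], [0.0, 436.8, 189.7], [0.0, 0.0, 1.0]] [[0.883, -0.31, 0.353, 0.231], [-0.47, -0.589, 0.657, -0.731], [0.004, -0.746, -0.666, 0.771], [0.0, 0.0, 0.0, 1.0]]
top [[430.1, 0.0, 261.9], [0.0, 430.1, 188.4], [0.0, 0.0, 1.0]] [[0.003, -0.982, 0.19, 0.429], [-1.0, -0.006, -0.014, 0.011], [0.015, -0.19, -0.982, 1.186], [0.0, 0.0, 0.0, 1.0]]
wrist [[338.8, 0.0, 258.3], [0.0, 338.8, 187.1], [0.0, 0.0, 1.0]] [[0.341, 0.902, 0.265, 0.102], [0.94, -0.326, -0.098, 0.494], [-0.002, 0.283, -0.959, 0.373], [0.0, 0.0, 0.0, 1.0]]
```

View pics/side0.png

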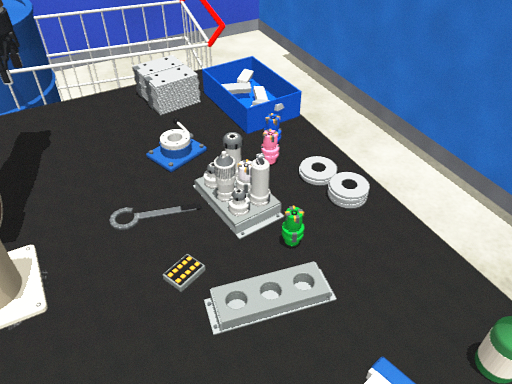

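View pics/top0.png

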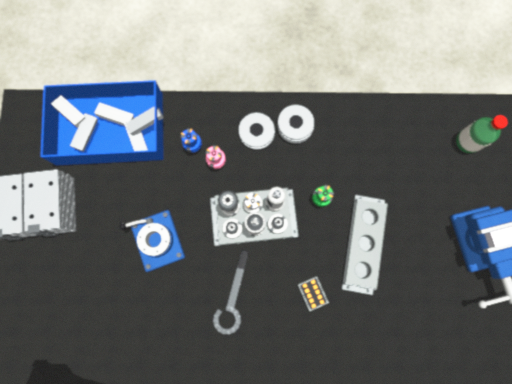

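View pics/wrist0.png

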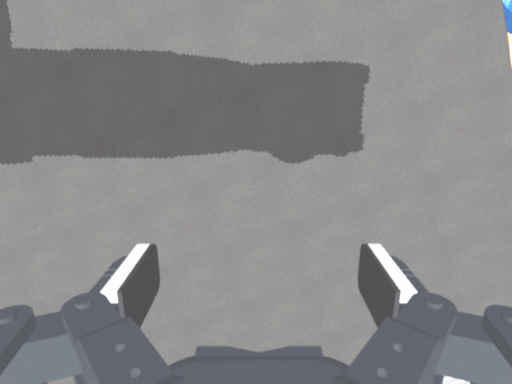

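```bash
python3 - <<'E'
import numpy as np, cv2
a=np.load('pics/top0.npz'); im=a['color'][175:310,110:400,::-1]
cv2.imwrite('pics/topc.png',cv2.resize(im,None,fx=2.7,fy=2.7,interpolation=cv2.INTER_CUBIC))
a=np.load('pics/side0.npz'); im=a['color'][110:250,140:330,::-1]
cv2.imwrite('pics/sidec.png',cv2.resize(im,None,fx=4,fy=4,interpolation=cv2.INTER_CUBIC))
E
```

```text
(no output)
```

View pics/topc.png

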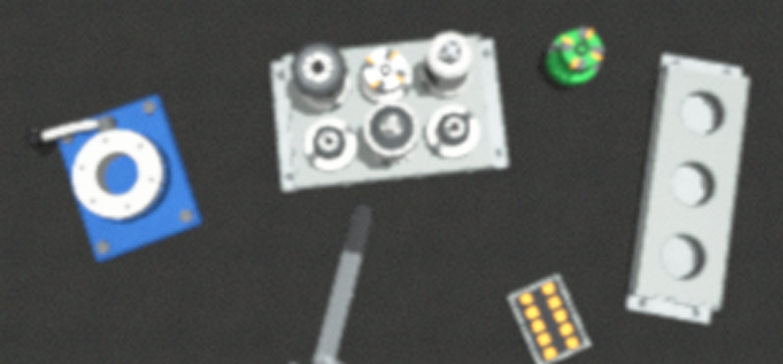

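View pics/sidec.png

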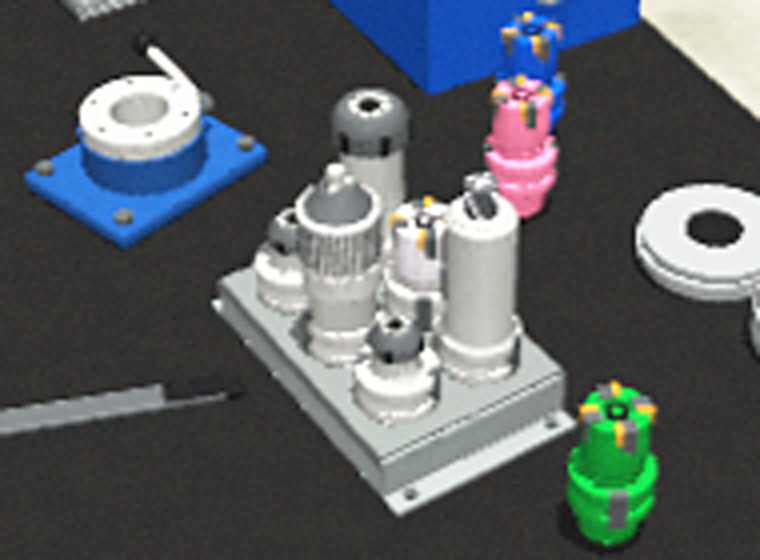

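```bash
cat >> h.py <<'E'
def cloud(c):
    z=c['z_map'];K=c['intrinsics'];v,u=np.mgrid[:z.shape[0],:z.shape[1]]
    P=np.stack([(u-K[0,2])/K[0,0]*z,(v-K[1,2])/K[1,1]*z,z],-1)
    W=P@c['pose'][:3,:3].T+c['pose'][:3,3]; W[z<=0]=np.nan
    return W
def ray(c,u,v,h):
    K=c['intrinsics'];d=c['pose'][:3,:3]@np.array([(u-K[0,2])/K[0,0],(v-K[1,2])/K[1,1],1]);o=c['pose'][:3,3]
    return o+d*(h-o[2])/d[2]
def circ(P):
    # trimmed circle-fit (x,y)
    A=np.c_[2*P,np.ones(len(P))];b=(P**2).sum(1);s=np.linalg.lstsq(A,b,rcond=None)[0]
    return s[:2],np.sqrt(s[2]+s[:2]@s[:2])
E
python3 - <<'E'
from h import *
for n in ['top','side']:
    c=dict(np.load('pics/%s0.npz'%n)); W=cloud(c)
    x,y,z=W[...,0],W[...,1],W[...,2]
    print(n,'bench z',np.nanmedian(z[(abs(z)<.02)]))
    for lo,hi,nm in [(.025,.045,'z35'),(.052,.068,'z60')]:
        m=((z>lo)&(z<hi)).astype(np.uint8)
        k,l,st,ce=cv2.connectedComponentsWithStats(m)
        for i in range(1,k):
            if st[i,4]>80:
                p=W[l==i]; r=cv2.minAreaRect((p[:,:2]*1000).astype(np.float32))
                print(nm,ce[i].round(),st[i,4],'zmed',np.median(p[:,2]).round(4),'rect',np.round(r[0],1),np.round(r[1],1),round(r[2],1))
    # tall things
    for lo,hi in [(.12,.2)]:
        m=((z>lo)&(z<hi)).astype(np.uint8)
        k,l,st,ce=cv2.connectedComponentsWithStats(m)
        for i in range(1,k):
            if st[i,4]>20:
                p=W[l==i]; print('tall',ce[i].round(1),st[i,4],np.median(p,0).round(4),p.min(0).round(3),p.max(0).round(3))
E
```

```text
top bench z 0.0005986195865532729
z35 [100.  93.] 321 zmed 0.0353 rect [918.3 442.9] [ 23.3 281.8] 4.0
z35 [120. 122.] 647 zmed 0.036 rect [836.7 383.1] [177.6  71.1] 48.8
z35 [295. 123.] 1021 zmed 0.0395 rect [840.4 -98.3] [104.1  96.5] 1.8
z35 [ 53. 131.] 174 zmed 0.0358 rect [811.4 571.2] [138.8  19.5] 0.4
z35 [ 87. 135.] 180 zmed 0.0417 rect [800.8 478. ] [ 28.6 102.4] 60.1
z35 [117. 154.] 276 zmed 0.0345 rect [738.7 407.5] [101.3 317.1] 23.2
z35 [256. 128.] 105 zmed 0.0265 rect [827.9  16.7] [38.1 83. ] 23.0
z35 [464. 142.] 102 zmed 0.0349 rect [ 788.7 -578. ] [70.1 28.8] 29.9
z35 [ 69. 203.] 166 zmed 0.0356 rect [611.9 513.6] [151.5   4.9] 6.5
z35 [254. 219.] 1651 zmed 0.0354 rect [577.8  17.7] [133.2 200.3] 6.5
z35 [366. 244.] 2175 zmed 0.0353 rect [ 506.  -284.2] [ 84.1 232.2] 79.9
z35 [469. 242.] 89 zmed 0.0346 rect [ 508.6 -564.7] [74.  22.8] 19.1
z60 [ 79. 103.] 459 zmed 0.0597 rect [898.4 480. ] [155.6 340.2] 35.8
z60 [ 70. 113.] 304 zmed 0.0559 rect [860.4 526.3] [90.2 35.2] 48.2
z60 [140. 122.] 326 zmed 0.0599 rect [834.4 325.4] [37.4 91.1] 29.2
z60 [150. 147.] 88 zmed 
[... 3112 characters left out ...]
4 [0.2268 1.278  0.1355] [0.178 1.105 0.12 ] [0.287 1.473 0.152]
tall [503.9   2.3] 94 [2.0739 0.4656 0.129 ] [2.062 0.426 0.12 ] [2.089 0.529 0.146]
tall [231.9 141.5] 339 [0.5928 0.0666 0.1493] [0.573 0.052 0.12 ] [0.623 0.098 0.158]
tall [223.8 164. ] 394 [0.5395 0.0009 0.1427] [ 0.52  -0.014  0.12 ] [0.57  0.032 0.172]
tall [259.4 166.4] 372 [ 0.6055 -0.0487  0.1475] [ 0.59  -0.062  0.12 ] [ 0.631 -0.02   0.174]
tall [  0.4 247. ] 22 [ 0.059  -0.0101  0.1237] [ 0.056 -0.024  0.121] [0.06  0.003 0.129]
tall [508.1 325.7] 119 [ 0.7818 -0.585   0.1246] [ 0.772 -0.6    0.12 ] [ 0.801 -0.574  0.133]
tall [385.7 373.5] 801 [ 0.5451 -0.5595  0.1405] [ 0.497 -0.588  0.121] [ 0.571 -0.531  0.163]
```

Scene: the face mill is at top-view px (253,201), in the middle of the rack's far row. The collet chuck is far left at (227,200), the end-mill holder far right at (276,196), and the drill chuck near middle at (254,222). Things that could be mistaken for the face mill are the blue (191,140), pink (214,156) and green (323,195) copies on the bench. The two short chucks are at (232,229) and (276,224). The silver cutter with gold inserts in the rack is the one I want. The crops confirm this.

Request:
send_rows(
  increments=[
    [[0,0,-1,0,0,-1],[0,0,-1,0,0,-0.99],[-0.7,-0.95,0,0,0,0],[-0.7,-0.95,0,0,0,0],[-0.7,-0.95,0,0,0,0],[-0.7,-0.95,0,0,0,0],[-0.7,-0.95,0,0,0,0],[-0.7,-0.95,0,0,0,0]],
  ],
  grip=0,
)

```text
clock: 1.15
eef_pos: [0.381, 0.1833, 0.3078]
tool_rot: [0.0, 1.0, 0.0, 0.0]
ft_force: [2.1, 1.1, 0.9]
grip_width: 0.0853
```

Request:
send_rows(
  increments=[
    [[-0.7,-0.95,0,0,0,0],[-0.7,-0.95,0,0,0,0],[-0.7,-0.95,0,0,0,0],[0,0,0,0,0,0]],
  ],
)

```text
clock: 1.65
eef_pos: [0.4866, 0.0391, 0.3066]
tool_rot: [0.003, 1.0, -0.0, -0.001]
ft_force: [0.3, 0.9, 0.6]
grip_width: 0.086
```

```bash
python3 - <<'E'
from h import *
c=snap('wrist','w1.png'); np.savez('pics/w1.npz',**c); print(get_obs()['eef_pos'],get_obs()['tool_rot'])
W=cloud(c);z=W[...,2]
for lo,hi,nm in [(.028,.042,'deck'),(.100,.112,'fm'),(.12,.18,'tall'),(.150,.158,'coltop'),(.147,.154,'endtop'),(.086,.098,'short')]:
    m=((z>lo)&(z<hi)).astype(np.uint8)
    k,l,st,ce=cv2.connectedComponentsWithStats(m)
    for i in range(1,k):
        if st[i,4]>250:
            p=W[l==i]; r=cv2.minAreaRect((p[:,:2]*1000).astype(np.float32)); ec,er=cv2.minEnclosingCircle((p[:,:2]*1000).astype(np.float32))
            print(nm,ce[i].round(),st[i,4],'z',np.median(p[:,2]).round(4),'mean',p.mean(0).round(4),'rect',np.round(r[0],1),np.round(r[1],1),round(r[2],1),'enc',np.round(ec,1),round(er,1))
E
```

```text
[0.48548007 0.04087076 0.30691761] [ 2.22475468e-03  9.99996943e-01  7.84294339e-05 -1.07589298e-03]
deck [ 26. 157.] 5979 z 0.0346 mean [ 0.5028 -0.2667  0.0343] rect [ 507.1 -275.3] [ 65.2 232.6] 79.9 enc [ 507.  -275.1] 119.8
deck [415. 152.] 303 z 0.0353 mean [0.4967 0.2435 0.0352] rect [499.9 251.1] [32.6 85.2] 67.1 enc [506.2 266.1] 42.6
deck [249. 193.] 4763 z 0.0347 mean [0.552  0.0254 0.0347] rect [576.7  16.4] [133.2 200.9] 6.6 enc [576.2  16.8] 119.2
deck [174. 349.] 825 z 0.0384 mean [ 0.8043 -0.0948  0.0366] rect [805.  -96.4] [43.5 62.6] 24.3 enc [803.2 -97.2] 35.7
fm [243. 254.] 751 z 0.1049 mean [0.6056 0.0203 0.1047] rect [606.4  20.1] [36.8 36.6] 21.9 enc [606.   19.6] 21.1
tall [235. 216.] 1918 z 0.1458 mean [0.5406 0.0144 0.1469] rect [545.9  13.2] [49.7 49.7] 74.5 enc [546.4  13.3] 25.4
tall [296. 264.] 1807 z 0.1538 mean [0.5934 0.0784 0.1511] rect [598.8  79.6] [51.4 49.1] 86.1 enc [599.3  79.8] 26.0
tall [189. 274.] 1563 z 0.1501 mean [ 0.6048 -0.036   0.15  ] rect [608.9 -38. ] [41.3 38.6] 68.1 enc [612.  -37.9] 22.3
coltop [234. 221.] 515 z 0.1545 mean [0.54
[... 456 characters left out ...]
90 z 0.1506 mean [0.5912 0.0782 0.1506] rect [599.4  79.8] [51.4 48.5] 21.8 enc [599.3  79.6] 25.9
endtop [188. 275.] 619 z 0.1502 mean [ 0.6069 -0.0372  0.15  ] rect [610.3 -38.4] [40.9 35.6] 68.1 enc [612.6 -39.2] 20.9
short [287. 197.] 496 z 0.0914 mean [0.5383 0.0725 0.0908] rect [539.7  72.3] [30.8 31. ] 80.4 enc [540.   72.7] 16.3
short [188. 208.] 480 z 0.0914 mean [ 0.5518 -0.0452  0.0909] rect [553. -46.] [30.3 30.6] 82.1 enc [553.8 -46. ] 16.1
short [ 94. 266.] 740 z 0.0948 mean [ 0.6262 -0.1677  0.0941] rect [ 627.9 -168.9] [34.8 39. ] 38.0 enc [ 628.5 -169. ] 21.0
short [322. 334.] 658 z 0.0946 mean [0.7298 0.1223 0.0939] rect [732.5 122.6] [37.8 36.9] 34.2 enc [732.7 122.9] 20.9
```

View pics/w1.png

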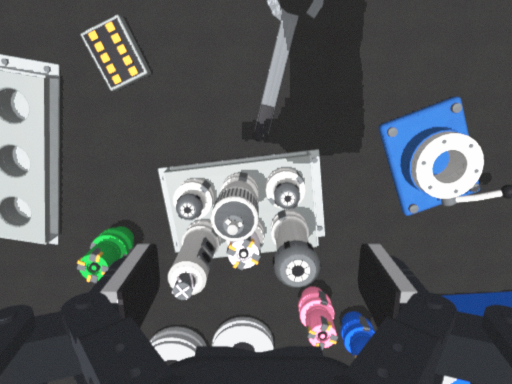

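Request:
send_rows(
  increments=[
    [[-0.85,-0.53,0,0,0,0],[-0.85,-0.53,0,0,0,0],[-0.85,-0.54,0,0,0,0],[0,0,0.8,0,0,0],[0,0,1,0,0,0],[0,0,1,0,0,0],[0,0,0.6,0,0,0],[0,0,0,0,0,0]],
  ],
)

```text
clock: 2.7
eef_pos: [0.6098, -0.0357, 0.1351]
tool_rot: [-0.001, 1.0, 0.0, -0.004]
ft_force: [-0.3, 0.6, 0.6]
grip_width: 0.0855
```

Request:
send_rows(
  increments=[
    [[-0.05,-0.06,0.24,0,0,0],[0,0,0,0,0,0],[0,0,0,0,0,0]],
  ],
)

```text
clock: 3.08
eef_pos: [0.6159, -0.0406, 0.1271]
tool_rot: [0.0, 1.0, -0.0, 0.001]
ft_force: [0.5, -0.8, -0.4]
grip_width: 0.0855
```

Request:
send_rows(
  increments=[
    [[0,0,0,0,0,0],[0,0,0,0,0,0],[0,0,0,0,0,0],[0,0,0,0,0,0],[0,0,0,0,0,0],[0,0,0,0,0,0]],
  ],
  grip=1,
)

```text
clock: 3.82
eef_pos: [0.617, -0.0403, 0.1283]
tool_rot: [0.0, 1.0, 0.0, 0.002]
ft_force: [1.0, 0.3, 7.9]
grip_width: 0.0176
```

```bash
python3 - <<'E'
from h import *
print(get_obs())
a=snap('wrist'); b=snap('side')
cv2.imwrite('pics/g1.png',np.hstack([a['color'][100:,100:440],cv2.resize(b['color'][100:260,160:340],None,fx=1.775,fy=1.775)])[:,:,::-1])
W=cloud(b); 
print(get_obs()['grip_width'])
E
```

```text
{'clock': 3.825, 'joint_pos': array([-6.56527292e-02,  5.12032655e-01,  1.95651875e-01,  1.24946763e+00,
        9.26610967e-04, -6.55119801e-02]), 'joint_vel': array([ 0.00010012, -0.00017627, -0.00170807,  0.00026207, -0.000292  ,
       -0.00071252]), 'tau': array([-8.40470586e-01, -4.50996566e+01,  2.20718497e+01,  5.12466382e-02,
       -3.72027224e-01,  1.17869963e-02]), 'eef_pos': array([ 0.61696295, -0.04026004,  0.12826691]), 'tool_rot': array([6.92281124e-05, 9.99996830e-01, 3.00176477e-04, 2.49900047e-03]), 'ft_force': array([1.03424295, 0.28608849, 7.91699679]), 'ft_torque': array([0.26154158, 0.01288832, 0.01348657]), 'grip_width': 0.017615849676410528}
0.017406630985255744
```

View pics/g1.png

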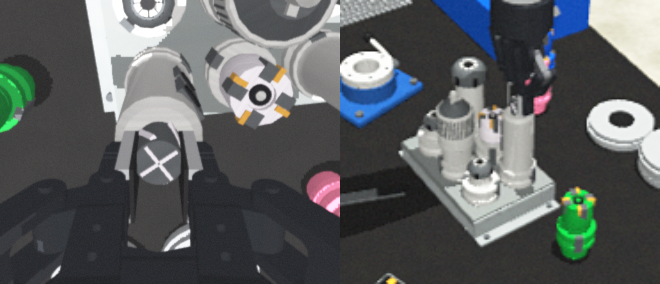

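```bash
python3 - <<'E'
from h import *
a=snap('wrist'); b=snap('side')
W=cloud(a); z=W[...,2]
for v in range(215,300,8): print(v,[ '%d'%(1000*z[v,u]) if z[v,u]==z[v,u] else '-' for u in range(190,330,8)])
for v in range(215,300,8): print(v,[ '%d/%d'%tuple(1000*W[v,u,:2]) if z[v,u]==z[v,u] else '-' for u in range(206,310,8)])
cv2.imwrite('pics/g2.png',cv2.resize(a['color'][190:310,180:340,::-1],None,fx=4.5,fy=4.5,interpolation=cv2.INTER_CUBIC))
cv2.imwrite('pics/g3.png',cv2.resize(b['color'][110:210,215:325,::-1],None,fx=5.5,fy=5.5,interpolation=cv2.INTER_CUBIC))
E
```

```text
215 ['0', '0', '0', '1', '147', '149', '149', '149', '150', '150', '150', '150', '150', '147', '134', '-1', '-1', '0']
223 ['-1', '0', '0', '0', '148', '150', '150', '150', '151', '153', '153', '151', '151', '148', '-1', '0', '-1', '0']
231 ['0', '0', '1', '0', '149', '155', '154', '157', '161', '162', '158', '150', '154', '150', '0', '-1', '-1', '0']
239 ['0', '0', '0', '0', '163', '163', '160', '166', '168', '168', '167', '161', '163', '162', '147', '0', '0', '0']
247 ['0', '0', '162', '163', '171', '171', '166', '171', '169', '169', '170', '167', '171', '170', '164', '163', '0', '0']
255 ['0', '-1', '170', '170', '178', '177', '170', '171', '170', '170', '170', '170', '177', '178', '170', '170', '0', '0']
263 ['0', '-1', '176', '177', '183', '184', '170', '170', '170', '171', '171', '171', '183', '184', '176', '176', '0', '0']
271 ['-1', '182', '193', '191', '188', '189', '170', '171', '170', '170', '170', '170', '189', '188', '191', '193', '190', '-1']
279 ['195', '195', '198', '195', '195', '188', '163', '170', '171', '170', '171', '0', '188', '196', '195', '197', '195', '195']

[... 1164 characters left out ...]
604/-50', '612/-48', '612/-45', '612/-41', '612/-38', '612/-35', '612/-32', '605/-30', '605/-27', '609/-23']
271 ['602/-57', '604/-55', '606/-52', '605/-49', '616/-48', '615/-45', '616/-41', '616/-38', '616/-35', '616/-32', '605/-30', '606/-27', '603/-25']
279 ['602/-56', '604/-54', '604/-52', '608/-50', '624/-48', '620/-45', '619/-41', '619/-38', '619/-35', '726/-20', '608/-30', '604/-28', '604/-25']
287 ['604/-56', '603/-53', '603/-51', '611/-50', '627/-48', '735/-52', '735/-44', '735/-36', '735/-28', '735/-20', '611/-30', '604/-28', '604/-26']
295 ['603/-55', '604/-53', '604/-51', '614/-50', '744/-60', '745/-52', '744/-44', '745/-36', '744/-28', '744/-20', '615/-30', '603/-29', '603/-27']
```

View pics/g2.png

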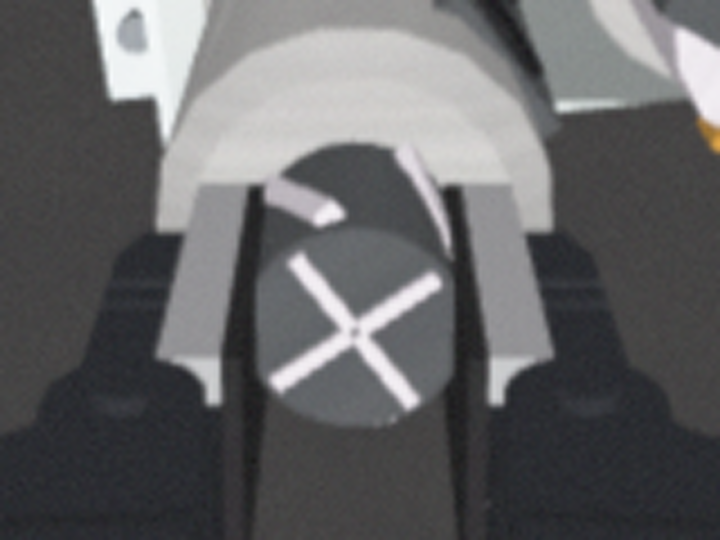

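View pics/g3.png

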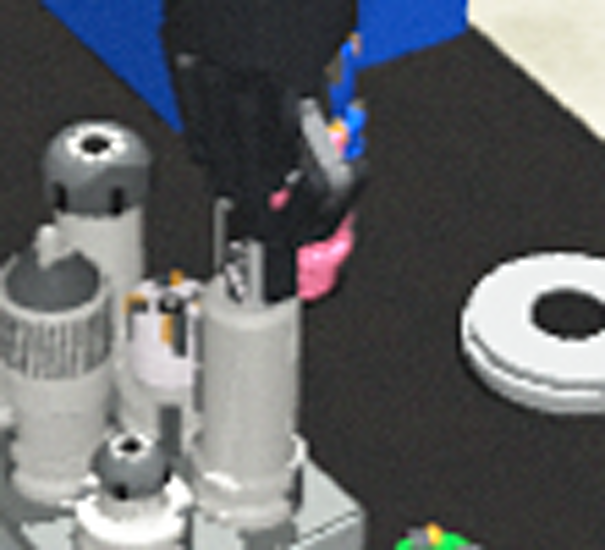

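```bash
python3 - <<'E'
from h import *
a=dict(np.load('pics/w1.npz')); b=snap('wrist')
for c in (a,b):
    z=c['z_map'];K=c['intrinsics'];v,u=np.mgrid[:384,:512]
    P=np.stack([(u-K[0,2])/K[0,0]*z,(v-K[1,2])/K[1,1]*z,z],-1)
    T=P@c['mount'][:3,:3].T+c['mount'][:3,3]
    m=(z>.02)&(z<.235)&(abs(T[...,0])<.035)&(T[...,2]<.06)&(T[...,2]>-.14)
    for s in (-1,1):
        q=T[m&(s*T[...,1]>0.0)]
        h,e=np.histogram(q[:,2],np.arange(-.14,.065,.01)); print(s,list(zip(e.round(3),h)))
        for zz in (-.065,-.055,-.045,-.035,-.025,-.015,-.005,.005,.015):
            k=abs(q[:,2]-zz)<.005
            if k.sum()>5: print(zz,q[k].min(0).round(3),q[k].max(0).round(3))
print(b['mount'].round(4))
E
```

```text
-1 [(np.float64(-0.14), np.int64(0)), (np.float64(-0.13), np.int64(0)), (np.float64(-0.12), np.int64(1191)), (np.float64(-0.11), np.int64(4983)), (np.float64(-0.1), np.int64(4130)), (np.float64(-0.09), np.int64(4044)), (np.float64(-0.08), np.int64(836)), (np.float64(-0.07), np.int64(1008)), (np.float64(-0.06), np.int64(930)), (np.float64(-0.05), np.int64(693)), (np.float64(-0.04), np.int64(139)), (np.float64(-0.03), np.int64(0)), (np.float64(-0.02), np.int64(0)), (np.float64(-0.01), np.int64(0)), (np.float64(0.0), np.int64(0)), (np.float64(0.01), np.int64(0)), (np.float64(0.02), np.int64(0)), (np.float64(0.03), np.int64(0)), (np.float64(0.04), np.int64(0)), (np.float64(0.05), np.int64(0))]
-0.065 [-0.011 -0.057 -0.07 ] [ 0.012 -0.042 -0.06 ]
-0.055 [-0.011 -0.056 -0.06 ] [ 0.012 -0.042 -0.05 ]
-0.045 [-0.011 -0.056 -0.05 ] [ 0.012 -0.042 -0.04 ]
-0.035 [-0.01  -0.049 -0.04 ] [ 0.011 -0.042 -0.036]
1 [(np.float64(-0.14), np.int64(0)), (np.float64(-0.13), np.int64(0)), (np.float64(-0.12), np.int64(1175)), (np.float64(-0.11), np.int64(4985)), (np.float64(-0.1), np.int64(3780)), (np.floa
[... 2572 characters left out ...]
 np.int64(676)), (np.float64(0.05), np.int64(543))]
-0.065 [-0.01   0.009 -0.07 ] [ 0.015  0.039 -0.06 ]
-0.055 [-0.011  0.009 -0.06 ] [ 0.012  0.023 -0.05 ]
-0.045 [-0.011  0.    -0.05 ] [ 0.014  0.023 -0.04 ]
-0.035 [-0.01  0.   -0.04] [ 0.014  0.023 -0.03 ]
-0.025 [-0.011  0.    -0.03 ] [ 0.035  0.12  -0.02 ]
-0.015 [-0.007  0.    -0.02 ] [ 0.035  0.119 -0.01 ]
-0.005 [-0.002  0.    -0.01 ] [ 0.035  0.104 -0.   ]
0.005 [0.007 0.    0.   ] [0.035 0.111 0.01 ]
0.015 [0.002 0.    0.01 ] [0.035 0.111 0.02 ]
[[ 1.000e-04 -9.592e-01 -2.829e-01  7.240e-02]
 [ 1.000e+00  2.000e-04 -4.000e-04  2.000e-04]
 [ 4.000e-04 -2.829e-01  9.592e-01 -1.656e-01]
 [ 0.000e+00  0.000e+00  0.000e+00  1.000e+00]]
```

The pads closed on the 20 mm cutter because they sit about 32 mm farther back from the reported TCP than the text says. The wrist depth shows open tips at −36 mm. I'll open, then use TCP = grasp height − 43 mm.

Request:
send_rows(
  increments=[
    [[0,0,0,0,0,0],[0,0,0,0,0,0],[0,0,0,0,0,0],[0,0,0,0,0,0],[0,0,0,0,0,0]],
  ],
  grip=0,
)

```text
clock: 4.7
eef_pos: [0.615, -0.0407, 0.1257]
tool_rot: [0.0, 1.0, -0.0, -0.0]
ft_force: [-0.2, 0.9, -0.2]
grip_width: 0.0853
```

```bash
python3 - <<'E'
from h import *
b=snap('side'); o=get_obs(); print(o['grip_width'],o['eef_pos'])
cv2.imwrite('pics/g4.png',cv2.resize(b['color'][110:210,215:325,::-1],None,fx=5.5,fy=5.5,interpolation=cv2.INTER_CUBIC))
E
```

```text
0.08504060714452938 [ 0.61510232 -0.04067469  0.12573999]
```

View pics/g4.png

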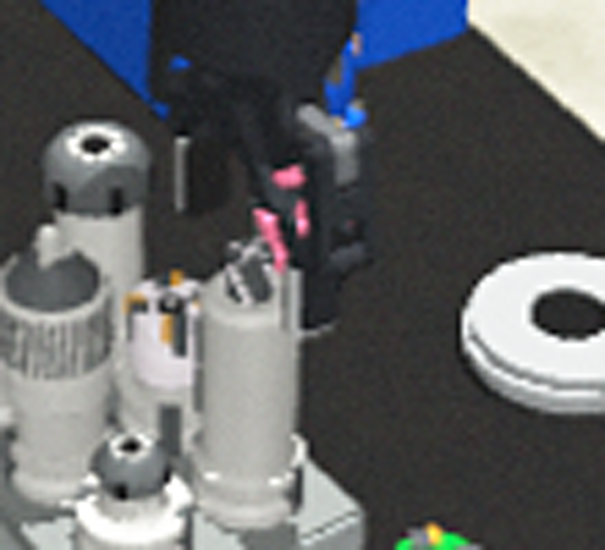

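Request:
send_rows(
  increments=[
    [[0.05,0.03,0.36,0,0,0],[0,0,0.36,0,0,0],[0,0,0,0,0,0]],
  ],
)

```text
clock: 5.12
eef_pos: [0.6112, -0.039, 0.0883]
tool_rot: [0.0, 1.0, 0.0, -0.002]
ft_force: [-0.7, -0.4, -0.5]
grip_width: 0.0853
```

Request:
send_rows(
  increments=[
    [[0,0,0,0,0,0],[0,0,0,0,0,0],[0,0,0,0,0,0],[0,0,0,0,0,0],[0,0,0,0,0,0]],
  ],
  grip=1,
)

```text
clock: 5.75
eef_pos: [0.6135, -0.0395, 0.0911]
tool_rot: [0.0, 1.0, -0.0, 0.001]
ft_force: [-0.6, -2.0, 6.0]
grip_width: 0.0406
```

Request:
send_rows(
  increments=[
    [[0,0,-0.2,0,0,0],[0,0,-0.5,0,0,0],[0,0,-0.8,0,0,0],[0,0,-0.8,0,0,0],[0,0,0,0,0,0]],
  ],
)

```text
clock: 6.38
eef_pos: [0.6145, -0.039, 0.2075]
tool_rot: [0.0, 1.0, 0.0, 0.003]
ft_force: [0.9, 0.0, -7.3]
grip_width: 0.0406
```

```bash
python3 - <<'E'
from h import *
b=snap('side'); o=get_obs(); print(o['grip_width'],o['eef_pos'],o['ft_force'])
cv2.imwrite('pics/g5.png',cv2.resize(b['color'][80:240,165:345,::-1],None,fx=3.5,fy=3.5,interpolation=cv2.INTER_CUBIC))
E
```

```text
0.04062777345644115 [ 0.61297517 -0.03893508  0.2046681 ] [-0.52716155 -0.93288181 -7.67054638]
```

View pics/g5.png

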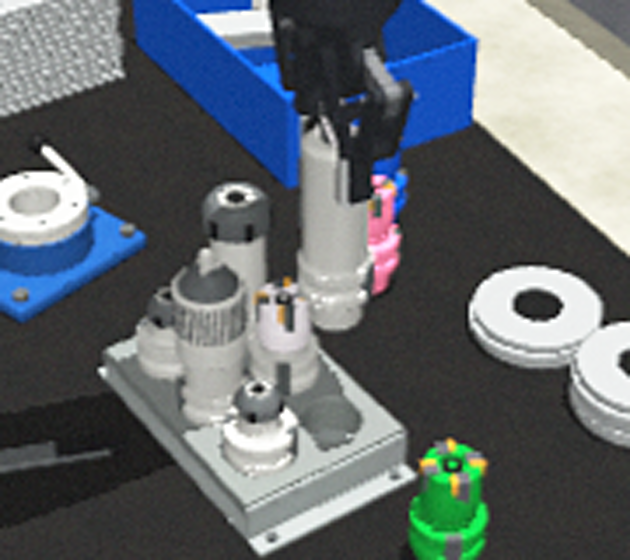

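Request:
send_rows(
  increments=[
    [[0.1,-0.6,0,0,0,0],[0.13,-1,0,0,0,0],[0.13,-1,0,0,0,0],[0.13,-1,0,0,0,0],[0.13,-1,0,0,0,0],[0.12,-0.56,0,0,0,0],[0,0,0,0,0,0],[0,0,0,0,0,0]],
  ],
)

```text
clock: 7.42
eef_pos: [0.5743, -0.2962, 0.2017]
tool_rot: [0.0, 1.0, 0.002, -0.002]
ft_force: [-0.3, -0.0, -6.7]
grip_width: 0.0405
```

```bash
cat > meas.py <<'E'
from h import *
# pocket holes in a deck at height zt: dark/deep pixels inside a deck rect -> rim points; here by depth: ring of deck points round each hole
def holes(c,pred,zt,r=.0215):
    W=cloud(c);z=W[...,2]; K=c['intrinsics']
    for p in pred:
        # cast every pixel to the plane zt; a pixel is 'hole' if its depth point lies below the plane
        v,u=np.mgrid[:384,:512]; d=np.stack([(u-K[0,2])/K[0,0],(v-K[1,2])/K[1,1],np.ones_like(u,float)],-1)@c['pose'][:3,:3].T
        o=c['pose'][:3,3]; Q=o+d*((zt-o[2])/d[...,2])[...,None]
        near=np.hypot(Q[...,0]-p[0],Q[...,1]-p[1])<.032
        hole=near&(z<zt-.006); cov=near&(z>zt+.008)
        q=Q[hole][:,:2]
        if len(q)<30: print(p,'none',len(q));continue
        cc,rr=cv2.minEnclosingCircle((q*1000).astype(np.float32)); 
        print('pred',np.round(p,4),'mean',q.mean(0).round(4),'enc',np.round(cc,1),round(rr,1),'n',len(q),'covered',cov.sum())
E
python3 - <<'E'
from meas import *
o=get_obs();print(o['eef_pos'],o['ft_force'])
holes(snap('top'),[(.576,-.297),(.505,-.2845),(.434,-.272),(.6133,-.0397)],.035)
holes(snap('side'),[(.576,-.297),(.505,-.2845),(.434,-.272),(.6133,-.0397)],.035)
c=snap('wrist','w2.png')
holes(c,[(.576,-.297),(.505,-.2845),(.434,-.272),(.6133,-.0397)],.035)
E
```

```text
[ 0.57428841 -0.29616064  0.20172201] [-0.33614309 -0.0450487  -6.68012773]
pred [ 0.576 -0.297] mean [ 0.5749 -0.292 ] enc [ 576.4 -295.4] 20.9 n 145 covered 116
pred [ 0.505  -0.2845] mean [ 0.5058 -0.2831] enc [ 505.1 -278.9] 24.9 n 194 covered 1
pred [ 0.434 -0.272] mean [ 0.4351 -0.2704] enc [ 435.1 -267.7] 22.9 n 198 covered 0
pred [ 0.6133 -0.0397] mean [ 0.6134 -0.0386] enc [613.5 -38.4] 21.0 n 188 covered 2
pred [ 0.576 -0.297] mean [ 0.5733 -0.2995] enc [ 574.  -301.4] 22.8 n 251 covered 0
pred [ 0.505  -0.2845] mean [ 0.5029 -0.2869] enc [ 503.3 -286.2] 20.5 n 265 covered 0
pred [ 0.434 -0.272] mean [ 0.4324 -0.2745] enc [ 432.4 -273.9] 20.9 n 283 covered 0
pred [ 0.6133 -0.0397] mean [ 0.6098 -0.0426] enc [609.8 -42.2] 20.9 n 142 covered 10
pred [ 0.576 -0.297] mean [ 0.5665 -0.2979] enc [ 574.3 -297.5] 20.9 n 696 covered 1364
pred [ 0.505  -0.2845] mean [ 0.5046 -0.2852] enc [ 501.9 -288.2] 25.1 n 1601 covered 0
pred [ 0.434 -0.272] mean [ 0.4399 -0.2727] enc [ 434.7 -272.7] 21.0 n 1333 covered 0
pred [ 0.6133 -0.0397] mean [ 0.6123 -0.0462] enc [611.7 -43.3] 20.6 n 888 covered 0
```

Request:
send_rows(
  increments=[
    [[-0.02,-0.03,0.4,0,0,0],[0,0,0.8,0,0,0],[0,0,0.4,0,0,0],[0,0,0.2,0,0,0],[0,0,0.2,0,0,0],[0,0,0,0,0,0]],
  ],
)

```text
clock: 8.32
eef_pos: [0.5765, -0.2983, 0.1047]
tool_rot: [0.0, 1.0, 0.0, -0.0]
ft_force: [-0.7, -0.1, -7.0]
grip_width: 0.0405
```

Request:
send_rows(
  increments=[
    [[0.02,0.01,0.12,0,0,0],[0,0,0.1,0,0,0],[0,0,0.06,0,0,0],[0,0,0,0,0,0]],
  ],
)

```text
clock: 8.82
eef_pos: [0.5757, -0.2983, 0.0913]
tool_rot: [0.0, 1.0, -0.0, 0.0]
ft_force: [-0.0, 0.4, -4.9]
grip_width: 0.0408
```

Near contact, so I'll go down one more mm and release.

Request:
send_rows(
  increments=[
    [[0,0,0.03,0,0,0],[0,0,0,0,0,0]],
  ],
)

```text
clock: 9.07
eef_pos: [0.576, -0.2983, 0.0911]
tool_rot: [0.0, 1.0, -0.0, 0.001]
ft_force: [-3.0, 0.7, 4.3]
grip_width: 0.0407
```

Request:
send_rows(
  increments=[
    [[0,0,0,0,0,0],[0,0,0,0,0,0],[0,0,0,0,0,0],[0,0,0,0,0,0],[0,0,-0.5,0,0,0],[0,0,-1,0,0,0],[0,0,-0.7,0,0,0],[0,0,0,0,0,0]],
  ],
  grip=0,
)

```text
clock: 10.07
eef_pos: [0.5777, -0.2992, 0.2037]
tool_rot: [0.0, 1.0, -0.002, 0.004]
ft_force: [0.4, 0.2, -0.1]
grip_width: 0.0857
```

```bash
cat >> meas.py <<'E'
def tops(c,lst):
    # lst: name, x,y, zlo,zhi ; prints extent of the cloud near (x,y)
    W=cloud(c)
    for nm,x,y,lo,hi in lst:
        m=(np.hypot(W[...,0]-x,W[...,1]-y)<.034)&(W[...,2]>lo)&(W[...,2]<hi)
        p=W[m]
        if len(p)<15: print(nm,'few',len(p));continue
        ec,er=cv2.minEnclosingCircle((p[:,:2]*1000).astype(np.float32))
        print(nm,len(p),'zmed',np.median(p[:,2]).round(4),'zmax',np.percentile(p[:,2],99).round(4),'enc',np.round(ec,1),round(er,1))
E
python3 - <<'E'
from meas import *
o=get_obs();print(o['eef_pos'],o['ft_force'],o['grip_width'])
for n in ('wrist','side','top'):
    c=snap(n,'s1%s.png'%n); tops(c,[('cutter',.576,-.297,.165,.2),('cyl',.576,-.297,.145,.156)])
E
```

```text
[ 0.57765906 -0.29921877  0.2037084 ] [ 0.36855182  0.22388586 -0.07193899] 0.08574639108321111
cutter 874 zmed 0.1707 zmax 0.1724 enc [ 575.5 -298.8] 11.6
cyl 1751 zmed 0.15 zmax 0.1543 enc [ 575.4 -298.9] 21.1
cutter 93 zmed 0.1705 zmax 0.173 enc [ 574.9 -299.2] 11.3
cyl 214 zmed 0.1498 zmax 0.1546 enc [ 574.7 -299.8] 21.5
cutter 42 zmed 0.1718 zmax 0.1764 enc [ 573.7 -296.5] 9.7
cyl 102 zmed 0.1508 zmax 0.1551 enc [ 575.1 -298.1] 20.2
```

View pics/s1side.png

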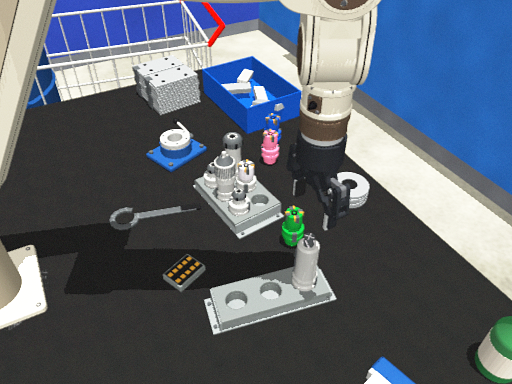

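Request:
send_rows(
  increments=[
    [[0.08,0.6,0,0,0,0],[0.09,1,0,0,0,0],[0.09,1,0,0,0,0],[0.09,1,0,0,0,0],[0.09,1,0,0,0,0],[0.09,1,0,0,0,0],[0.09,0.64,0,0,0,0],[0,0,0,0,0,0]],
  ],
)

```text
clock: 11.22
eef_pos: [0.5432, 0.016, 0.1977]
tool_rot: [-0.002, 1.0, 0.0, -0.002]
ft_force: [-0.3, 0.3, 0.2]
grip_width: 0.0851
```

Request:
send_rows(
  increments=[
    [[0,0,0,0,0,0],[0,0,0.6,0,0,0],[0,0,0.8,0,0,0],[0,0,0.6,0,0,0],[0,0,0,0,0,0]],
  ],
)

```text
clock: 11.85
eef_pos: [0.5421, 0.0123, 0.0964]
tool_rot: [0.001, 1.0, -0.0, -0.003]
ft_force: [0.5, -0.4, 0.3]
grip_width: 0.0854
```

Request:
send_rows(
  increments=[
    [[-0.06,0.02,0.16,0,0,0],[0,0,0,0,0,0]],
  ],
)

```text
clock: 12.1
eef_pos: [0.5487, 0.0146, 0.0921]
tool_rot: [0.0, 1.0, 0.0, 0.001]
ft_force: [-0.7, 0.0, -0.1]
grip_width: 0.0853
```

Request:
send_rows(
  increments=[
    [[0,0,0,0,0,0],[0,0,0,0,0,0],[0,0,0,0,0,0],[0,0,0,0,0,0],[0,0,0,0,0,0]],
  ],
  grip=1,
)

```text
clock: 12.72
eef_pos: [0.5484, 0.0145, 0.0926]
tool_rot: [0.0, 1.0, -0.0, 0.001]
ft_force: [-1.3, -0.8, 5.1]
grip_width: 0.0489
```

Request:
send_rows(
  increments=[
    [[0,0,-0.2,0,0,0],[0,0,-0.5,0,0,0],[0,0,-0.8,0,0,0],[0,0,-0.8,0,0,0],[0.1,-0.5,0,0,0,0],[0.12,-1,0,0,0,0],[0.12,-1,0,0,0,0],[0.12,-1,0,0,0,0]],
  ],
)

```text
clock: 13.72
eef_pos: [0.5233, -0.1607, 0.2051]
tool_rot: [-0.0, 1.0, 0.001, -0.002]
ft_force: [1.3, -0.1, -5.9]
grip_width: 0.0482
```

Request:
send_rows(
  increments=[
    [[0.12,-1,0,0,0,0],[0.12,-1,0,0,0,0],[0.12,-0.5,0,0,0,0],[0,0,0,0,0,0],[0,0,0,0,0,0]],
  ],
)

```text
clock: 14.35
eef_pos: [0.5059, -0.2842, 0.2052]
tool_rot: [0.0, 1.0, 0.001, -0.001]
ft_force: [0.3, 1.0, -6.6]
grip_width: 0.0482
```

Request:
send_rows(
  increments=[
    [[-0.01,-0.03,0.4,0,0,0],[0,0,0.8,0,0,0],[0,0,0.4,0,0,0],[0,0,0.2,0,0,0],[0,0,0.15,0,0,0],[0,0,0.1,0,0,0],[0,0,0,0,0,0]],
  ],
)

```text
clock: 15.22
eef_pos: [0.5072, -0.2866, 0.1042]
tool_rot: [0.0, 1.0, -0.0, 0.0]
ft_force: [-0.4, 0.2, -6.4]
grip_width: 0.0484
```

Request:
send_rows(
  increments=[
    [[0.0,0.01,0.1,0,0,0],[0,0,0.08,0,0,0],[0,0,0.05,0,0,0],[0,0,0,0,0,0]],
  ],
)

```text
clock: 15.72
eef_pos: [0.507, -0.2862, 0.0927]
tool_rot: [0.0, 1.0, -0.0, 0.0]
ft_force: [-1.6, -1.1, -4.2]
grip_width: 0.0484
```

Request:
send_rows(
  increments=[
    [[0,0,0.03,0,0,0],[0,0,0,0,0,0]],
  ],
)

```text
clock: 15.98
eef_pos: [0.5075, -0.2863, 0.0926]
tool_rot: [0.0, 1.0, -0.0, 0.001]
ft_force: [-2.7, 1.7, 5.2]
grip_width: 0.0482
```

Request:
send_rows(
  increments=[
    [[0,0,0,0,0,0],[0,0,0,0,0,0],[0,0,0,0,0,0],[0,0,0,0,0,0],[0,0,-0.5,0,0,0],[0,0,-1,0,0,0],[0,0,-0.7,0,0,0],[0,0,0,0,0,0]],
  ],
  grip=0,
)

```text
clock: 16.98
eef_pos: [0.5091, -0.2873, 0.2047]
tool_rot: [0.0, 1.0, -0.002, 0.003]
ft_force: [0.2, 0.2, -0.7]
grip_width: 0.0855
```

```bash
python3 - <<'E'
from meas import *
o=get_obs();print(o['eef_pos'],o['ft_force'],o['grip_width'])
for n in ('wrist','side','top'):
    c=snap(n,'s2%s.png'%n); tops(c,[('drill',.505,-.285,.15,.2),('sleeve',.505,-.285,.12,.2),('end',.575,-.298,.145,.156),('collet',.599,.0797,.148,.16),('fm',.606,.0198,.1,.112)])
    holes(c,[(.546,.0135)],.035)
E
```

```text
[ 0.50913208 -0.28727359  0.20470885] [ 0.16133452  0.21007459 -0.70343414] 0.08547080121736556
drill 1546 zmed 0.1559 zmax 0.1719 enc [ 505.  -287.2] 16.5
sleeve 4029 zmed 0.1468 zmax 0.1712 enc [ 505.2 -287.6] 25.3
end 1442 zmed 0.1501 zmax 0.1552 enc [ 575.  -298.9] 21.1
collet few 0
fm few 0
(0.546, 0.0135) none 0
drill 184 zmed 0.1558 zmax 0.1709 enc [ 504.3 -288.2] 15.9
sleeve 643 zmed 0.1437 zmax 0.17 enc [ 503.9 -287.2] 26.2
end 217 zmed 0.1499 zmax 0.1551 enc [ 574.1 -300.2] 21.6
collet 183 zmed 0.1538 zmax 0.1569 enc [598.1  76.8] 25.3
fm 105 zmed 0.1046 zmax 0.1083 enc [604.7  21.2] 21.1
pred [0.546  0.0135] mean [0.5415 0.0123] enc [542.1  14. ] 19.6 n 107 covered 92
drill 58 zmed 0.1548 zmax 0.1616 enc [ 502.3 -286.1] 15.0
sleeve 177 zmed 0.1456 zmax 0.1608 enc [ 502.5 -285.3] 24.8
end 151 zmed 0.1508 zmax 0.1553 enc [ 575.9 -297.7] 21.5
collet 310 zmed 0.1545 zmax 0.1596 enc [599.6  81.9] 26.1
fm 173 zmed 0.1055 zmax 0.1096 enc [606.9  21.5] 20.2
pred [0.546  0.0135] mean [0.5475 0.0141] enc [547.9  13.6] 21.2 n 199 covered 0
```

View pics/s2side.png

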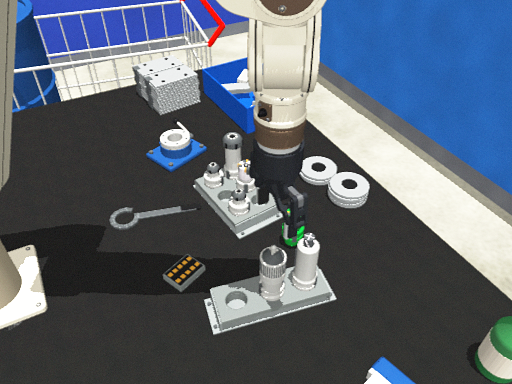

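Request:
send_rows(
  increments=[
    [[-0.2,0.7,0,0,0,0],[-0.23,1,0,0,0,0],[-0.23,1,0,0,0,0],[-0.23,1,0,0,0,0],[-0.23,1,0,0,0,0],[-0.23,1,0,0,0,0],[-0.23,1,0,0,0,0],[-0.22,0.66,0,0,0,0]],
  ],
)

```text
clock: 18.12
eef_pos: [0.5963, 0.0842, 0.1987]
tool_rot: [-0.001, 1.0, -0.0, -0.002]
ft_force: [0.1, -0.3, -0.8]
grip_width: 0.0855
```

Request:
send_rows(
  increments=[
    [[0,0,0,0,0,0],[0,0,0.6,0,0,0],[0,0,0.7,0,0,0],[0,0,0.5,0,0,0],[0,0,0,0,0,0]],
  ],
)

```text
clock: 18.75
eef_pos: [0.5941, 0.0803, 0.1074]
tool_rot: [0.001, 1.0, -0.001, -0.004]
ft_force: [0.6, -0.4, 0.4]
grip_width: 0.0857
```

Request:
send_rows(
  increments=[
    [[-0.02,-0.04,0.21,0,0,0],[0,0,0,0,0,0]],
  ],
)

```text
clock: 19.0
eef_pos: [0.5983, 0.0793, 0.1004]
tool_rot: [0.001, 1.0, -0.0, -0.0]
ft_force: [0.1, 1.0, 0.1]
grip_width: 0.0853
```

Request:
send_rows(
  increments=[
    [[0,0,0,0,0,0],[0,0,0,0,0,0],[0,0,0,0,0,0],[0,0,0,0,0,0],[0,0,0,0,0,0]],
  ],
  grip=1,
)

```text
clock: 19.62
eef_pos: [0.5988, 0.0798, 0.1015]
tool_rot: [0.0, 1.0, -0.0, 0.001]
ft_force: [-0.0, -1.6, 4.7]
grip_width: 0.0483
```

Request:
send_rows(
  increments=[
    [[0,0,-0.2,0,0,0],[0,0,-0.6,0,0,0],[0,0,-0.9,0,0,0],[0,0,-0.9,0,0,0],[0.2,-0.5,0,0,0,0],[0.45,-0.95,0,0,0,0],[0.45,-0.95,0,0,0,0],[0.45,-0.95,0,0,0,0]],
  ],
)

```text
clock: 20.62
eef_pos: [0.5185, -0.0884, 0.2285]
tool_rot: [-0.0, 1.0, 0.0, -0.002]
ft_force: [0.6, -0.4, -7.7]
grip_width: 0.0484
```

Request:
send_rows(
  increments=[
    [[0.45,-0.95,0,0,0,0],[0.45,-0.95,0,0,0,0],[0.45,-0.95,0,0,0,0],[0.4,-0.84,0,0,0,0],[0,0,0,0,0,0],[0,0,0,0,0,0]],
  ],
)

```text
clock: 21.38
eef_pos: [0.4322, -0.2714, 0.2291]
tool_rot: [0.001, 1.0, 0.001, -0.001]
ft_force: [-0.3, -0.6, -8.7]
grip_width: 0.0486
```

Request:
send_rows(
  increments=[
    [[-0.01,-0.04,0.5,0,0,0],[0,0,0.8,0,0,0],[0,0,0.5,0,0,0],[0,0,0.25,0,0,0],[0,0,0.15,0,0,0],[0,0,0.1,0,0,0],[0,0,0,0,0,0]],
  ],
)

```text
clock: 22.25
eef_pos: [0.4339, -0.2741, 0.1158]
tool_rot: [0.0, 1.0, -0.0, 0.0]
ft_force: [-0.1, -0.4, -7.7]
grip_width: 0.048
```

Request:
send_rows(
  increments=[
    [[0.0,0.0,0.12,0,0,0],[0,0,0.1,0,0,0],[0,0,0.06,0,0,0],[0,0,0,0,0,0]],
  ],
)

```text
clock: 22.75
eef_pos: [0.4337, -0.2741, 0.1016]
tool_rot: [0.0, 1.0, -0.0, 0.0]
ft_force: [-0.5, 0.2, -5.5]
grip_width: 0.0485
```

Request:
send_rows(
  increments=[
    [[0,0,0.04,0,0,0],[0,0,0,0,0,0]],
  ],
)

```text
clock: 23.0
eef_pos: [0.4342, -0.2742, 0.1015]
tool_rot: [0.0, 1.0, -0.0, 0.001]
ft_force: [-2.7, 2.4, 5.7]
grip_width: 0.0483
```

Seated (force reversed). I'll release and rise, and check from the side view.

Request:
send_rows(
  increments=[
    [[0,0,0,0,0,0],[0,0,0,0,0,0],[0,0,0,0,0,0],[0,0,0,0,0,0],[0,0,-0.5,0,0,0],[0,0,-1,0,0,0],[0,0,-0.7,0,0,0],[0,0,0,0,0,0]],
  ],
  grip=0,
)

```text
clock: 24.0
eef_pos: [0.4355, -0.2753, 0.2127]
tool_rot: [0.0, 1.0, -0.002, 0.003]
ft_force: [-0.7, -0.5, -0.9]
grip_width: 0.0852
```

Request:
send_rows(
  increments=[
    [[-0.2,0.6,0,0,0,0],[-0.5,0.9,0,0,0,0],[-0.5,0.9,0,0,0,0],[-0.5,0.9,0,0,0,0],[-0.5,0.9,0,0,0,0],[-0.5,0.9,0,0,0,0],[-0.3,0.7,0,0,0,0],[0,0,0,0,0,0]],
  ],
)

```text
clock: 25.0
eef_pos: [0.5838, 0.0186, 0.2073]
tool_rot: [-0.002, 1.0, 0.0, -0.001]
ft_force: [-0.8, -0.1, -0.1]
grip_width: 0.0853
```

```bash
python3 - <<'E'
from meas import *
o=get_obs();print(o['eef_pos'],o['ft_force'],o['grip_width'])
for n in ('wrist','side','top'):
    c=snap(n,'s3%s.png'%n); tops(c,[('sleeve',.505,-.285,.12,.2),('end',.575,-.298,.145,.156),('collet',.434,-.274,.148,.16),('fm',.606,.0198,.1,.112)])
    holes(c,[(.546,.0135),(.599,.0797),(.6125,-.039)],.035); holes(c,[(.511,.277)],.06)
E
```

```text
[0.58377887 0.01855862 0.20732824] [-0.79947745 -0.06470264 -0.11054782] 0.08526151334579382
sleeve few 0
end few 0
collet few 0
fm 1591 zmed 0.1049 zmax 0.107 enc [605.9  20.1] 20.7
pred [0.546  0.0135] mean [0.5457 0.0134] enc [546.1  13.4] 21.1 n 1441 covered 0
pred [0.599  0.0797] mean [0.5981 0.0789] enc [598.4  78.9] 21.0 n 1236 covered 20
pred [ 0.6125 -0.039 ] mean [ 0.6114 -0.0387] enc [612.  -38.7] 20.9 n 1184 covered 14
(0.511, 0.277) none 0
sleeve 639 zmed 0.1437 zmax 0.1708 enc [ 504.2 -287.7] 26.3
end 214 zmed 0.1501 zmax 0.1546 enc [ 574.6 -299. ] 21.8
collet 454 zmed 0.154 zmax 0.1575 enc [ 433.5 -274.9] 25.3
fm 142 zmed 0.1047 zmax 0.1072 enc [605.7  20.2] 21.1
pred [0.546  0.0135] mean [0.5417 0.0126] enc [542.8  12.1] 19.3 n 112 covered 91
pred [0.599  0.0797] mean [0.5933 0.0785] enc [595.6  77. ] 18.9 n 88 covered 101
pred [ 0.6125 -0.039 ] mean [ 0.6101 -0.0428] enc [610.5 -42.1] 20.6 n 137 covered 14
pred [0.511 0.277] mean [0.5078 0.2721] enc [507.5 273. ] 20.2 n 84 covered 0
sleeve 377 zmed 0.1465 zmax 0.1724 enc [ 506.1 -285.7] 25.6
end 151 zmed 0.1504 zmax 0.1551 enc [ 576.5 -297.7] 20.8
collet 338 zmed 0.1546 zmax 0.1595 enc [ 436.3 -272.8] 25.5
fm few 0
(0.546, 0.0135) none 0
(0.599, 0.0797) none 0
(0.6125, -0.039) none 0
pred [0.511 0.277] mean [0.5115 0.2779] enc [511.6 277.9] 20.9 n 207 covered 0
```

View pics/s3side.png

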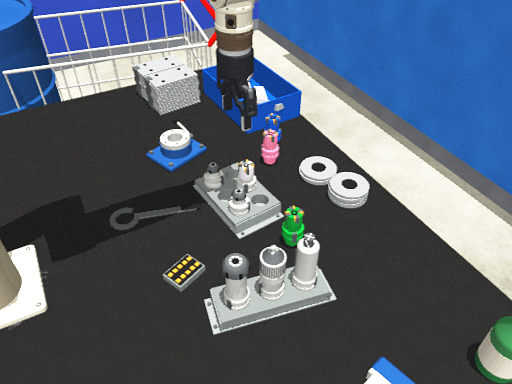

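View pics/s3wrist.png

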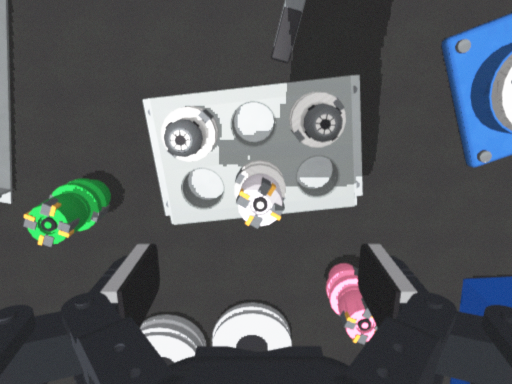

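Request:
send_rows(
  increments=[
    [[-0.38,0.0,0.2,0,0,0],[0,0,0.8,0,0,0],[0,0,0.8,0,0,0],[0,0,0.8,0,0,0],[0,0,0.4,0,0,0],[0,0,0,0,0,0],[0,0,0,0,0,0]],
  ],
)

```text
clock: 26.02
eef_pos: [0.6033, 0.015, 0.0606]
tool_rot: [0.001, 1.0, -0.0, 0.001]
ft_force: [0.9, -0.8, -0.6]
grip_width: 0.0851
```

Request:
send_rows(
  increments=[
    [[-0.05,0.09,0.36,0,0,0],[0,0,0,0,0,0],[0,0,0,0,0,0]],
  ],
)

```text
clock: 26.4
eef_pos: [0.6051, 0.0206, 0.0413]
tool_rot: [0.0, 1.0, -0.0, -0.0]
ft_force: [0.7, 0.4, 1.0]
grip_width: 0.0851
```

Request:
send_rows(
  increments=[
    [[0,0,0,0,0,0],[0,0,0,0,0,0],[0,0,0,0,0,0],[0,0,0,0,0,0],[0,0,0,0,0,0],[0,0,0,0,0,0]],
  ],
  grip=1,
)

```text
clock: 27.15
eef_pos: [0.6055, 0.02, 0.0419]
tool_rot: [0.0, 1.0, -0.0, 0.0]
ft_force: [-0.6, -2.8, 5.4]
grip_width: 0.0391
```

Request:
send_rows(
  increments=[
    [[0,0,-0.2,0,0,0],[0,0,-0.6,0,0,0],[0,0,-0.8,0,0,0],[0,0,-0.8,0,0,0],[0.2,0.5,0,0,0,0],[0.4,1,0,0,0,0],[0.4,1,0,0,0,0],[0.4,1,0,0,0,0]],
  ],
)

```text
clock: 28.15
eef_pos: [0.5332, 0.1968, 0.1599]
tool_rot: [0.0, 1.0, -0.0, -0.002]
ft_force: [0.5, 1.3, -6.3]
grip_width: 0.039
```

Request:
send_rows(
  increments=[
    [[0.4,1,0,0,0,0],[0.11,0.63,0,0,0,0],[0,0,0,0,0,0],[0,0,0,0,0,0]],
  ],
)

```text
clock: 28.65
eef_pos: [0.5088, 0.2765, 0.1602]
tool_rot: [-0.0, 1.0, -0.001, -0.001]
ft_force: [0.0, -0.7, -7.7]
grip_width: 0.0389
```

```bash
python3 - <<'E'
from meas import *
o=get_obs();print(o['eef_pos'],o['ft_force'],o['grip_width'])
for n in ('wrist','top','side'):
    c=snap(n,'s4%s.png'%n); W=cloud(c)
    m=(abs(W[...,2]-.06)<.004)&(np.hypot(W[...,0]-.51,W[...,1]-.2765)<.047); p=W[m][:,:2]
    # outer edge points: farthest per angle bin
    g=p.mean(0) if n!='wrist' else np.array([.51,.2765]); a=np.arctan2(*(p-[.51,.2765]).T[::-1]); r=np.hypot(*(p-[.51,.2765]).T)
    E=[];I=[]
    for b in np.arange(-np.pi,np.pi,np.pi/18):
        k=(a>=b)&(a<b+np.pi/18)
        if k.sum()>3: E.append(p[k][r[k].argmax()]); I.append(p[k][r[k].argmin()])
    E=np.array(E);print(n,len(E),'outer',circ(E),'zmed',np.median(W[m][:,2]))
    holes(c,[(.51,.2765)],.06)
E
```

```text
[0.50880557 0.2765311  0.16015289] [ 0.04869134 -0.65175432 -7.72342894] 0.0388754450105978
wrist 25 outer (array([0.51041872, 0.27750802]), np.float64(0.04166368535788367)) zmed 0.05959712219359323
pred [0.51   0.2765] mean [0.5023 0.2778] enc [509.1 277.5] 21.0 n 1202 covered 1769
top 27 outer (array([0.51146806, 0.27800305]), np.float64(0.041044535456230144)) zmed 0.05999059544946117
pred [0.51   0.2765] mean [0.5019 0.2704] enc [505.1 268.8] 23.3 n 67 covered 259
side 36 outer (array([0.50861941, 0.27711759]), np.float64(0.041335033810439493)) zmed 0.059101879261085566
pred [0.51   0.2765] mean [0.5077 0.2725] enc [507.5 273. ] 20.2 n 87 covered 0
```

View pics/s4wrist.png

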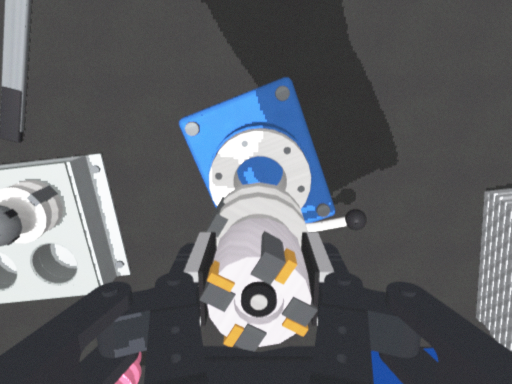

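View pics/s4side.png

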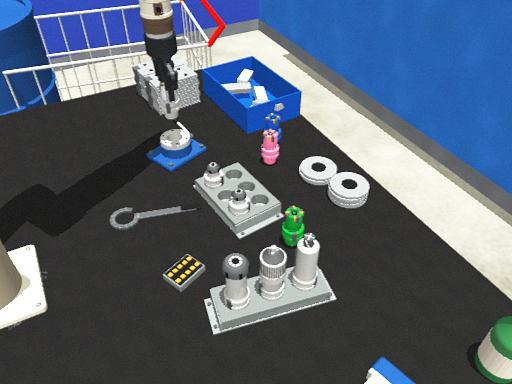

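Request:
send_rows(
  increments=[
    [[-0.01,0.02,0.4,0,0,0],[0,0,0.6,0,0,0],[0,0,0.3,0,0,0],[0,0,0.15,0,0,0],[0,0,0.1,0,0,0],[0,0,0,0,0,0]],
  ],
)

```text
clock: 29.55
eef_pos: [0.5106, 0.278, 0.0843]
tool_rot: [0.0, 1.0, 0.0, 0.0]
ft_force: [0.4, -0.5, -6.1]
grip_width: 0.0386
```

Request:
send_rows(
  increments=[
    [[0.0,0.0,0.13,0,0,0],[0,0,0.1,0,0,0],[0,0,0.07,0,0,0],[0,0,0,0,0,0]],
  ],
)

```text
clock: 30.05
eef_pos: [0.5099, 0.2778, 0.0684]
tool_rot: [0.0, 1.0, -0.0, -0.0]
ft_force: [-0.0, 0.2, -6.7]
grip_width: 0.0387
```

Request:
send_rows(
  increments=[
    [[0,0,0.05,0,0,0],[0,0,0,0,0,0]],
  ],
)

```text
clock: 30.3
eef_pos: [0.5107, 0.2781, 0.0669]
tool_rot: [0.0, 1.0, 0.0, 0.0]
ft_force: [-0.0, -0.7, -3.7]
grip_width: 0.0387
```

Request:
send_rows(
  increments=[
    [[0,0,0.04,0,0,0],[0,0,0,0,0,0]],
  ],
)

```text
clock: 30.55
eef_pos: [0.5108, 0.2781, 0.0669]
tool_rot: [0.0, 1.0, 0.001, 0.001]
ft_force: [-3.9, -1.9, 6.8]
grip_width: 0.0387
```

Request:
send_rows(
  increments=[
    [[0,0,0,0,0,0],[0,0,0,0,0,0],[0,0,0,0,0,0],[0,0,0,0,0,0],[0,0,-0.5,0,0,0],[0,0,-1,0,0,0],[0,0,-0.7,0,0,0],[0,0,-0.5,0,0,0]],
  ],
  grip=0,
)

```text
clock: 31.55
eef_pos: [0.511, 0.2782, 0.2015]
tool_rot: [0.0, 1.0, 0.001, 0.001]
ft_force: [-0.1, -0.6, -0.0]
grip_width: 0.0855
```

```bash
python3 - <<'E'
from meas import *
o=get_obs();print(o['eef_pos'],o['ft_force'],o['grip_width'])
for n in ('wrist','top','side'):
    c=snap(n,'s5%s.png'%n); tops(c,[('fm top (.130)',.510,.2775,.122,.145),('flange top (.086)',.510,.2775,.08,.092)])
E
```

```text
[0.51096732 0.27823575 0.20149527] [-0.14068057 -0.62851426 -0.01073379] 0.08548976731593429
fm top (.130) 2151 zmed 0.1298 zmax 0.1321 enc [511.6 278.1] 20.8
flange top (.086) 743 zmed 0.0856 zmax 0.0872 enc [511.1 278.4] 25.4
fm top (.130) 92 zmed 0.1306 zmax 0.1364 enc [510.  279.8] 20.0
flange top (.086) 64 zmed 0.0865 zmax 0.0904 enc [505.9 277.1] 23.0
fm top (.130) 121 zmed 0.1292 zmax 0.1326 enc [510.4 276.6] 22.6
flange top (.086) 104 zmed 0.0854 zmax 0.0918 enc [509.6 276. ] 25.2
```

View pics/s5wrist.png

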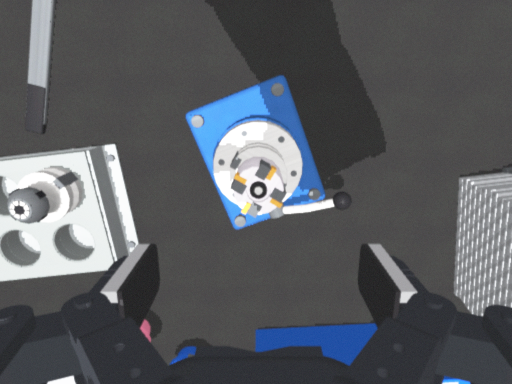

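Request:
send_rows(
  increments=[
    [[0.05,-0.6,0,0,0,0],[0.15,-1,0,0,0,0],[0.15,-1,0,0,0,0],[0.15,-1,0,0,0,0],[0.15,-1,0,0,0,0],[0.15,-1,0,0,0,0],[0.15,-1,0,0,0,0],[0.15,-1,0,0,0,0]],
  ],
)

```text
clock: 32.7
eef_pos: [0.4537, -0.1034, 0.1975]
tool_rot: [0.0, 1.0, 0.0, -0.001]
ft_force: [0.8, -0.1, -0.0]
grip_width: 0.0857
```

Request:
send_rows(
  increments=[
    [[0.15,-1,0,0,0,0],[0.15,-1,0,0,0,0],[0.15,-1,0,0,0,0],[0,-0.5,0,0,0,0],[0,0,0,0,0,0],[0,0,0,0,0,0]],
  ],
)

```text
clock: 33.45
eef_pos: [0.4318, -0.2761, 0.198]
tool_rot: [0.0, 1.0, 0.001, -0.001]
ft_force: [0.1, 0.3, -0.4]
grip_width: 0.0853
```

Request:
send_rows(
  increments=[
    [[-0.03,0.02,0.4,0,0,0],[0,0,0.8,0,0,0],[0,0,0.5,0,0,0],[0,0,0.2,0,0,0],[0,0,0,0,0,0],[0,0,0,0,0,0]],
  ],
)

```text
clock: 34.2
eef_pos: [0.435, -0.2763, 0.1056]
tool_rot: [-0.0, 1.0, -0.001, 0.001]
ft_force: [1.3, 0.3, 0.2]
grip_width: 0.0852
```

Request:
send_rows(
  increments=[
    [[0.01,0.03,0.1,0,0,0],[0,0,0,0,0,0]],
  ],
)

```text
clock: 34.45
eef_pos: [0.4335, -0.2745, 0.0995]
tool_rot: [0.0, 1.0, -0.0, 0.0]
ft_force: [-0.3, 0.1, -0.7]
grip_width: 0.0854
```

Request:
send_rows(
  increments=[
    [[0,0,0,0,0,0],[0,0,0,0,0,0],[0,0,0,0,0,0],[0,0,0,0,0,0],[0,0,0,0,0,0]],
  ],
  grip=1,
)

```text
clock: 35.08
eef_pos: [0.4337, -0.2747, 0.0999]
tool_rot: [0.0, 1.0, -0.0, 0.0]
ft_force: [-1.7, 0.4, 6.5]
grip_width: 0.0485
```

Request:
send_rows(
  increments=[
    [[0,0,-0.2,0,0,0],[0,0,-0.6,0,0,0],[0,0,-0.8,0,0,0],[0,0,-0.8,0,0,0],[-0.1,0.6,0,0,0,0],[-0.45,0.9,0,0,0,0],[-0.45,0.95,0,0,0,0],[-0.45,0.95,0,0,0,0]],
  ],
)

```text
clock: 36.08
eef_pos: [0.5054, -0.1031, 0.2177]
tool_rot: [0.001, 1.0, 0.0, -0.002]
ft_force: [0.8, -0.2, -7.7]
grip_width: 0.0485
```

Request:
send_rows(
  increments=[
    [[-0.45,0.95,0,0,0,0],[-0.45,0.95,0,0,0,0],[-0.45,0.95,0,0,0,0],[-0.5,0.83,0,0,0,0],[0,0,0,0,0,0],[0,0,0,0,0,0]],
  ],
)

```text
clock: 36.83
eef_pos: [0.5974, 0.0792, 0.2172]
tool_rot: [-0.0, 1.0, -0.001, -0.002]
ft_force: [-0.6, 0.2, -8.2]
grip_width: 0.0484
```

Request:
send_rows(
  increments=[
    [[0,0,0.5,0,0,0],[0,0,0.8,0,0,0],[0,0,0.4,0,0,0],[0,0,0.2,0,0,0],[0,0,0.15,0,0,0],[0,0,0,0,0,0],[0,0,0,0,0,0]],
  ],
)

```text
clock: 37.7
eef_pos: [0.5995, 0.0794, 0.118]
tool_rot: [0.0, 1.0, 0.0, 0.001]
ft_force: [1.5, 0.4, -7.9]
grip_width: 0.0486
```

Request:
send_rows(
  increments=[
    [[0.01,-0.01,0.15,0,0,0],[0,0,0.1,0,0,0],[0,0,0.06,0,0,0],[0,0,0.03,0,0,0],[0,0,0,0,0,0]],
  ],
)

```text
clock: 38.33
eef_pos: [0.5984, 0.0789, 0.1]
tool_rot: [0.0, 1.0, 0.0, 0.0]
ft_force: [-0.5, 0.1, -6.2]
grip_width: 0.0483
```

Request:
send_rows(
  increments=[
    [[0,0,0.04,0,0,0],[0,0,0,0,0,0]],
  ],
)

```text
clock: 38.58
eef_pos: [0.599, 0.0789, 0.1]
tool_rot: [0.0, 1.0, 0.0, 0.001]
ft_force: [-3.5, -0.0, 5.2]
grip_width: 0.0487
```

Request:
send_rows(
  increments=[
    [[0,0,0,0,0,0],[0,0,0,0,0,0],[0,0,0,0,0,0],[0,0,0,0,0,0],[0,0,-0.5,0,0,0],[0,0,-1,0,0,0],[0,0,-0.7,0,0,0],[0,0,0,0,0,0]],
  ],
  grip=0,
)

```text
clock: 39.58
eef_pos: [0.6005, 0.0792, 0.2118]
tool_rot: [0.0, 1.0, 0.001, 0.004]
ft_force: [0.4, 0.3, 0.5]
grip_width: 0.0851
```

```bash
python3 - <<'E'
from meas import *
o=get_obs();print(o['eef_pos'],o['ft_force'],o['grip_width'])
c=snap('wrist','s6w.png'); tops(c,[('collet top(.155)',.5987,.079,.148,.16)]); holes(c,[(.546,.0135),(.612,-.039)],.035)
E
```

```text
[0.60053432 0.07917412 0.21183083] [0.41194266 0.26343122 0.50492772] 0.08510931038757594
collet top(.155) 3558 zmed 0.1544 zmax 0.1566 enc [599.5  79.1] 25.7
pred [0.546  0.0135] mean [0.5461 0.0143] enc [546.3  14.4] 21.0 n 1449 covered 0
pred [ 0.612 -0.039] mean [ 0.6116 -0.0381] enc [611.9 -38. ] 20.9 n 1196 covered 0
```

Request:
send_rows(
  increments=[
    [[0.2,-0.7,0,0,0,0],[0.24,-1,0,0,0,0],[0.24,-1,0,0,0,0],[0.24,-1,0,0,0,0],[0.24,-1,0,0,0,0],[0.24,-1,0,0,0,0],[0.24,-1,0,0,0,0],[0.24,-0.62,0,0,0,0]],
  ],
)

```text
clock: 40.62
eef_pos: [0.5024, -0.2889, 0.2057]
tool_rot: [0.001, 1.0, 0.001, -0.002]
ft_force: [0.5, -0.2, 0.3]
grip_width: 0.0853
```

Request:
send_rows(
  increments=[
    [[0,0,0,0,0,0],[0,0,0.6,0,0,0],[0,0,0.8,0,0,0],[0,0,0.5,0,0,0],[0,0,0.2,0,0,0],[0,0,0,0,0,0],[0,0,0,0,0,0]],
  ],
)

```text
clock: 41.5
eef_pos: [0.505, -0.2873, 0.1041]
tool_rot: [0.0, 1.0, -0.0, 0.001]
ft_force: [-1.2, -0.3, 1.3]
grip_width: 0.0852
```

Request:
send_rows(
  increments=[
    [[0,0,0.26,0,0,0],[0,0,0,0,0,0]],
  ],
)

```text
clock: 41.75
eef_pos: [0.5033, -0.2867, 0.089]
tool_rot: [0.0, 1.0, 0.0, -0.001]
ft_force: [-0.2, 0.2, 0.6]
grip_width: 0.0856
```

Request:
send_rows(
  increments=[
    [[0,0,0,0,0,0],[0,0,0,0,0,0],[0,0,0,0,0,0],[0,0,0,0,0,0],[0,0,0,0,0,0]],
  ],
  grip=1,
)

```text
clock: 42.38
eef_pos: [0.5043, -0.2875, 0.0905]
tool_rot: [0.0, 1.0, -0.0, 0.0]
ft_force: [-0.8, -0.7, 4.3]
grip_width: 0.0485
```

Request:
send_rows(
  increments=[
    [[0,0,-0.2,0,0,0],[0,0,-0.6,0,0,0],[0,0,-0.8,0,0,0],[0,0,-0.8,0,0,0],[-0.05,0.6,0,0,0,0],[-0.12,0.95,0,0,0,0],[-0.13,0.95,0,0,0,0],[-0.13,0.95,0,0,0,0]],
  ],
)

```text
clock: 43.38
eef_pos: [0.5245, -0.1127, 0.2085]
tool_rot: [0.0, 1.0, 0.001, -0.002]
ft_force: [0.9, 0.4, -6.3]
grip_width: 0.0485
```

Request:
send_rows(
  increments=[
    [[-0.13,0.95,0,0,0,0],[-0.13,0.95,0,0,0,0],[-0.13,0.68,0,0,0,0],[0,0,0,0,0,0],[0,0,0,0,0,0]],
  ],
)

```text
clock: 44.0
eef_pos: [0.5442, 0.0144, 0.2088]
tool_rot: [-0.0, 1.0, -0.0, -0.002]
ft_force: [0.3, -0.6, -6.7]
grip_width: 0.0486
```

Request:
send_rows(
  increments=[
    [[-0.01,-0.01,0.5,0,0,0],[0,0,0.8,0,0,0],[0,0,0.4,0,0,0],[0,0,0.2,0,0,0],[0,0,0.15,0,0,0],[0,0,0,0,0,0],[0,0,0,0,0,0]],
  ],
)

```text
clock: 44.88
eef_pos: [0.5464, 0.0138, 0.1084]
tool_rot: [0.0, 1.0, 0.0, 0.001]
ft_force: [-0.8, -0.5, -6.2]
grip_width: 0.0483
```

Request:
send_rows(
  increments=[
    [[0.01,0,0.15,0,0,0],[0,0,0.1,0,0,0],[0,0,0.06,0,0,0],[0,0,0.03,0,0,0],[0,0,0,0,0,0]],
  ],
)

```text
clock: 45.5
eef_pos: [0.5454, 0.0139, 0.0906]
tool_rot: [0.0, 1.0, 0.0, 0.0]
ft_force: [-0.2, 0.3, -5.5]
grip_width: 0.0485
```

Request:
send_rows(
  increments=[
    [[0,0,0.04,0,0,0],[0,0,0,0,0,0]],
  ],
)

```text
clock: 45.75
eef_pos: [0.5458, 0.0139, 0.0906]
tool_rot: [0.0, 1.0, 0.0, 0.001]
ft_force: [-5.5, -0.8, 5.7]
grip_width: 0.0482
```

Request:
send_rows(
  increments=[
    [[0,0,0,0,0,0],[0,0,0,0,0,0],[0,0,0,0,0,0],[0,0,0,0,0,0],[0,0,-0.5,0,0,0],[0,0,-1,0,0,0],[0,0,-0.8,0,0,0],[0,0,0,0,0,0]],
  ],
  grip=0,
)

```text
clock: 46.75
eef_pos: [0.5478, 0.014, 0.2074]
tool_rot: [0.0, 1.0, 0.0, 0.004]
ft_force: [-0.3, -0.6, 0.8]
grip_width: 0.0857
```

```bash
python3 - <<'E'
from meas import *
o=get_obs();print(o['eef_pos'],o['ft_force'],o['grip_width'])
c=snap('wrist','s7w.png'); tops(c,[('collet top(.155)',.5987,.079,.148,.16),('drill (.173)',.546,.0138,.12,.2)]); holes(c,[(.612,-.039)],.035)
E
```

```text
[0.54781947 0.01396148 0.20738762] [-0.25049304 -0.61519387  0.80543243] 0.0856938696094081
collet top(.155) 2335 zmed 0.1544 zmax 0.1567 enc [599.1  79.2] 25.5
drill (.173) 3936 zmed 0.1467 zmax 0.1709 enc [547.2  14. ] 25.5
pred [ 0.612 -0.039] mean [ 0.611  -0.0389] enc [611.3 -38.9] 21.0 n 1073 covered 192
```

Request:
send_rows(
  increments=[
    [[-0.06,-0.7,0,0,0,0],[-0.08,-1,0,0,0,0],[-0.08,-1,0,0,0,0],[-0.08,-1,0,0,0,0],[-0.08,-1,0,0,0,0],[-0.08,-1,0,0,0,0],[-0.08,-0.55,0,0,0,0],[0,0,0,0,0,0]],
  ],
)

```text
clock: 47.8
eef_pos: [0.5709, -0.3005, 0.2005]
tool_rot: [0.002, 1.0, 0.001, -0.002]
ft_force: [0.6, 1.7, -0.4]
grip_width: 0.0857
```

Request:
send_rows(
  increments=[
    [[0,0.02,0,0,0,0],[0,0,0.6,0,0,0],[0,0,0.8,0,0,0],[0,0,0.5,0,0,0],[0,0,0.2,0,0,0],[0,0,0,0,0,0],[0,0,0,0,0,0]],
  ],
)

```text
clock: 48.68
eef_pos: [0.5731, -0.2977, 0.1]
tool_rot: [-0.0, 1.0, -0.001, 0.001]
ft_force: [-0.4, -0.1, 0.3]
grip_width: 0.0853
```

Request:
send_rows(
  increments=[
    [[-0.05,-0.02,0.18,0,0,0],[0,0,0,0,0,0]],
  ],
)

```text
clock: 48.92
eef_pos: [0.5744, -0.2986, 0.0889]
tool_rot: [0.0, 1.0, 0.0, -0.0]
ft_force: [-0.8, 0.2, 0.8]
grip_width: 0.0852
```

Request:
send_rows(
  increments=[
    [[0,0,0,0,0,0],[0,0,0,0,0,0],[0,0,0,0,0,0],[0,0,0,0,0,0],[0,0,0,0,0,0]],
  ],
  grip=1,
)

```text
clock: 49.55
eef_pos: [0.5748, -0.299, 0.0898]
tool_rot: [0.0, 1.0, -0.0, 0.0]
ft_force: [-0.0, -0.6, 2.1]
grip_width: 0.0405
```

Request:
send_rows(
  increments=[
    [[0,0,-0.2,0,0,0],[0,0,-0.6,0,0,0],[0,0,-0.8,0,0,0],[0,0,-0.8,0,0,0],[-0.1,0.6,0,0,0,0],[-0.13,1,0,0,0,0],[-0.13,1,0,0,0,0],[-0.13,1,0,0,0,0]],
  ],
)

```text
clock: 50.55
eef_pos: [0.598, -0.1168, 0.208]
tool_rot: [0.0, 1.0, 0.001, -0.002]
ft_force: [1.3, -0.0, -6.3]
grip_width: 0.0404
```

Request:
send_rows(
  increments=[
    [[-0.13,1,0,0,0,0],[-0.12,0.6,0,0,0,0],[0,0,0,0,0,0],[0,0,0,0,0,0]],
  ],
)

```text
clock: 51.05
eef_pos: [0.6108, -0.0387, 0.2084]
tool_rot: [0.0, 1.0, -0.0, -0.001]
ft_force: [-0.2, 0.1, -6.6]
grip_width: 0.041
```

Request:
send_rows(
  increments=[
    [[0,0,0.5,0,0,0],[0,0,0.8,0,0,0],[0,0,0.4,0,0,0],[0,0,0.2,0,0,0],[0,0,0.15,0,0,0],[0,0,0,0,0,0],[0,0,0,0,0,0]],
  ],
)

```text
clock: 51.92
eef_pos: [0.6124, -0.0388, 0.108]
tool_rot: [0.0, 1.0, -0.0, 0.001]
ft_force: [0.2, 0.1, -5.8]
grip_width: 0.0406
```

Request:
send_rows(
  increments=[
    [[0,0,0.15,0,0,0],[0,0,0.1,0,0,0],[0,0,0.06,0,0,0],[0,0,0.03,0,0,0],[0,0,0,0,0,0]],
  ],
)

```text
clock: 52.55
eef_pos: [0.6118, -0.0386, 0.09]
tool_rot: [0.0, 1.0, -0.0, 0.0]
ft_force: [0.5, 0.7, -7.3]
grip_width: 0.0405
```

Request:
send_rows(
  increments=[
    [[0,0,0.03,0,0,0],[0,0,0,0,0,0]],
  ],
)

```text
clock: 52.8
eef_pos: [0.6122, -0.0387, 0.0898]
tool_rot: [0.0, 1.0, -0.0, 0.001]
ft_force: [-3.3, 0.4, 2.4]
grip_width: 0.0409
```

Seated. I'll release, rise, and back off for a final check.

Request:
send_rows(
  increments=[
    [[0,0,0,0,0,0],[0,0,0,0,0,0],[0,0,0,0,0,0],[0,0,0,0,0,0],[0,0,-0.5,0,0,0],[0,0,-1,0,0,0],[0,0,-1,0,0,0],[0,0,-1,0,0,0]],
  ],
  grip=0,
)

```text
clock: 53.8
eef_pos: [0.6115, -0.0386, 0.265]
tool_rot: [0.0, 1.0, 0.0, 0.0]
ft_force: [0.9, 0.1, 0.1]
grip_width: 0.0853
```

Request:
send_rows(
  increments=[
    [[0.8,0.3,-0.5,0,0,0],[0.8,0.4,-0.4,0,0,0],[0.8,0.4,0,0,0,0],[0,0,0,0,0,0],[0,0,0,0,0,0]],
  ],
)

```text
clock: 54.42
eef_pos: [0.4923, 0.0164, 0.3087]
tool_rot: [0.0, 1.0, -0.0, 0.001]
ft_force: [-0.6, -0.2, -1.4]
grip_width: 0.0854
```

```bash
python3 - <<'E'
from meas import *
o=get_obs();print(o['eef_pos'],o['ft_force'],o['grip_width'],o['clock'])
for n in ('wrist','side'):
    c=snap(n,'s8%s.png'%n); tops(c,[('collet top(.155)',.5987,.079,.148,.16),('drill (.173)',.546,.0138,.12,.2),('end (.151)',.612,-.039,.145,.156),('cutter(.171)',.612,-.039,.165,.2),('short1',.5397,.0725,.086,.098),('short2',.553,-.046,.086,.098),('fm(.130)',.511,.278,.122,.145)])
E
```

```text
[0.49228316 0.01635042 0.3087058 ] [-0.61157291 -0.24540481 -1.44158092] 0.0853525402472384 54.425
collet top(.155) 1457 zmed 0.1544 zmax 0.1568 enc [599.  79.] 25.5
drill (.173) 1901 zmed 0.1459 zmax 0.1709 enc [547.1  13.9] 25.4
end (.151) 694 zmed 0.1501 zmax 0.1548 enc [613.  -38.2] 21.1
cutter(.171) 324 zmed 0.1706 zmax 0.1725 enc [613.5 -38.7] 11.8
short1 498 zmed 0.0914 zmax 0.0948 enc [539.3  73.4] 16.2
short2 488 zmed 0.0913 zmax 0.0948 enc [552.7 -46.4] 16.5
fm(.130) 835 zmed 0.1291 zmax 0.1319 enc [511.6 277.6] 20.6
collet top(.155) 185 zmed 0.1537 zmax 0.1575 enc [596.5  77.9] 24.6
drill (.173) 385 zmed 0.1429 zmax 0.17 enc [545.4  11.4] 25.4
end (.151) 131 zmed 0.1498 zmax 0.1557 enc [611. -40.] 20.5
cutter(.171) 52 zmed 0.1703 zmax 0.1724 enc [611.2 -39.7] 10.7
short1 49 zmed 0.0915 zmax 0.0958 enc [535.2  72.2] 12.8
short2 93 zmed 0.0912 zmax 0.0949 enc [550.9 -47.7] 16.0
fm(.130) 121 zmed 0.129 zmax 0.1325 enc [509.5 278.8] 21.0
```

View pics/s8wrist.png

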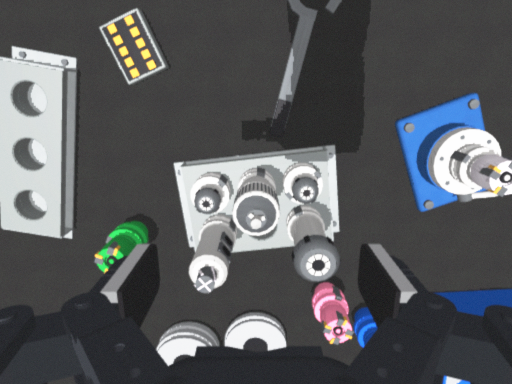

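View pics/s8side.png

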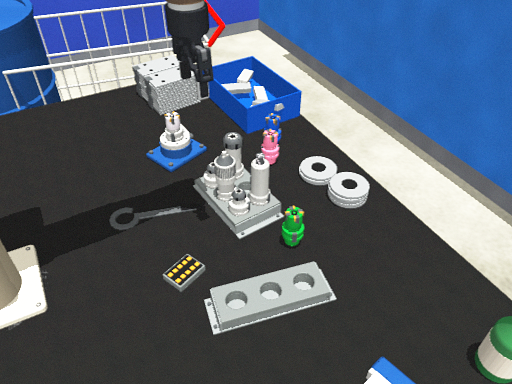

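Everything is in place. The wrist view shows the stand empty at (30,150), and all three long holders and both short chucks in the rack: drill chuck at (256,210), end-mill holder at (207,270), collet chuck at (317,255). The face mill is upright in the fixture at (480,165).

```bash
python3 -c "
from workcell import *
print(job_done())"
```

```text
the job is handed in; nothing more can be done
None
```

The job is done and handed in at about 54 s of the 141 s allowed. I moved the end-mill holder, drill chuck and collet chuck to the stand and set the face mill down in the fixture. I then put the collet chuck, drill chuck and end-mill holder back in the rack pockets they came from.

**Final check (wrist and side cameras):**

| Holder | Measured height | Expected |
|---|---|---|
| Collet chuck, top | 154.4 mm | 155 mm |
| End-mill holder, cutter tip | 170.6 mm | 171 mm |
| Drill chuck, tip | 171 mm | 173 mm |
| Face mill, top | 129–130 mm | 130 mm |

- **Seating:** the collet chuck and end-mill cylinder tops match their starting heights. The drill tip matches its reading in the stand (170.9–171.2 mm). The face mill's flange top reads 85.6 mm against 86 mm expected, measured just after it was placed.
- **Positions:** the long holders stand within about 1.5 mm of their original pockets by the wrist camera. The two short chucks are where they started, and the gripper is clear of everything.

**What went wrong or disagreed:**
- **First grasp:** the fingers closed on the 20 mm end mill instead of the cylinder. The pads sit about 32 mm farther back from the reported TCP than the text says. I opened, corrected the height from wrist depth, and the holder stayed upright in its pocket.
- **Cameras:** the side and top views disagreed with each other by 2–4 mm. I relied mainly on the wrist camera for the rack pockets and the fixture, and mostly on combined readings from all three cameras for the stand.

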